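Circlip onto the evaporator drive stub

TASK

First set the small round steel dish upright on the bench as a catch tray, straight in front of the end of the drive head's axle stub, its middle about 75 mm out from the stub's end, and let go of it. Then pick up the circlip pliers by their handles, squeeze to spread the ring fully, and slide the spread ring straight over the end of the stub until it surrounds the groove, never letting it close on the stub. Finish while still holding the pliers squeezed, with the spread ring square to the stub, centred on the groove and not hanging on or pressing against the stub; leave the other things on the bench where they are.

Things in the scene. Friction and masses are not known exactly. Their poses are not given: they have to be found in the camera images.
- dish: Small open cylindrical steel dish, 58 mm across, 34 mm high, wall 3 mm, about 90 g, standing loose on the bench. Origin: centre of its underside, z up.
- drive: Grey drive head fixed to the bench: lying housing 104 mm across, motor drum on top (245 mm high). A bare level axle stub, 24 mm diameter, axis 115 mm up, sticks out 40 mm from its black 48 mm collar towards its own -x (the robot's right, within 20 degrees); last 3 mm tapered. Origin: on the bench under the groove, z up, x along the stub towards the housing.
- groove (a point): Middle of the groove, on the stub's axis, 24 mm from the stub's end and 16 mm from the collar face; the groove is 6 mm wide and 20 mm in diameter, the dark band on the stub. Axes as drive.
- stub_end (a point): Centre of the stub's flat end, on its axis, 115 mm above the bench. Axes as drive, so the catch dish belongs at x = -75 mm, y = 0 of this frame, on the bench.
- pliers: Circlip pliers, 160 g, lying level on a wooden rest: black handles to -x, tips to +x (the robot's left, within 20 degrees). A round-wire snap ring (30 mm outside, wire 3.5 mm) hangs hooked on the tips, never comes off, stands square across x at x = 75 mm, lowest point 35 mm below the origin. Origin: middle of the steel pivot block (34 x 24 x 12 mm), 71 mm above the bench at the start; z up.
- handles (a point): Where to squeeze, along y: midway between the handles, at half their height, 55 mm behind the pivot. Axes as pliers. Handles 8 mm thick, 16 mm tall, x = -30 to -108 mm, splayed 7 degrees each when open, parallel when squeezed; here 57 mm wide open, 43 mm squeezed, over the outer faces. 50 mm free below; the rest carries the pivot block and, at x = -98 mm, the handle ends.
- ring_mid (a point): Point of the pliers where the stub's axis belongs: middle of the fully spread ring's opening, x = 75 mm, y = 0, 16.8 mm below the pliers' origin, fixed to the pivot block. Axes as pliers; the stub goes through along x. Fully spread, the ring clears the stub by about 3 mm all round; its gap is at the top.
- lever_left (a joint): Squeeze of the pliers, rad: 0 handles open (ring closed, too small for the stub), about 0.13 fully squeezed against a stop (ring fully spread). Both handles and the ring move together, mirror-fashion. A spring opens them again: about 6 N on each handle starts them, 12 N holds them fully squeezed.
- reagent: Amber glass bottle, 60 mm across, 140 mm high; bystander. Origin under its centre.
- beaker: Glass beaker, 70 mm across, 90 mm high; bystander. Origin under its centre.
- flask: Round glass flask on a cork ring, 84 mm across, 150 mm high; bystander. Origin under its centre.
- driver: Screwdriver lying on the bench; bystander.
- carton: Small flat carton, 55 x 36 x 18 mm; bystander. Origin under its centre.
- jar: White lidded jar, 48 mm across, 60 mm high; bystander. Origin under its centre.
- rest: Dark wooden rest fixed to the bench that carries the pliers at the start: base 150 x 60 x 12 mm, post under the pivot block to 65 mm height, cross bar 94 mm wide under the handle ends. Origin: on the bench below the pivot block, axes as the pliers.
Things that resemble listed ones, but are neither listed nor needed, are in the scene too. Leave any blue look-alike of the pliers alone.

How it is judged:
By the outcome, as a careful person would: the job done as asked, in the order asked, and still so for the second after the job is handed in, while the arm keeps its last pose, push and grip.
It also fails if it takes over 51 s, if anything falls off the work surface, if the arm or the gripper's body presses on something with over 40 N, if the wrist force passes 120 N, or if a joint passes its speed limit or range.

ROBOT

A 6-joint arm with a two-finger parallel gripper is mounted at the origin on the work surface. World frame = base frame: x ahead of the robot, y to its left, z up, the work surface at z = 0. Lengths are in m, angles in rad, forces in N, time in s.
With the tool pointing down it reaches from about 0.375 to 0.925 m from the base axis. Payload 5.7 kg.
Tool frame: the origin (TCP) lies at the very end of the fingers, on their centre line; the grasp point (between the pads) lies 19 mm behind it (pinch_z is the z of the grasp point in the tool frame, in m); z points along the fingers, x is the direction in which the jaws open and shut, and the axes are right-handed (so a half turn about z gives the same grasp; the last joint's range is limited). The gripper opens to 85 mm and grips with 20 to 120 N. Pads are 22 mm wide; open, the fingers measure 114 mm over their backs; the gripper's body (76 mm by 85 mm) begins 54 mm behind the grasp point. The pads swing forward as they close: fully open they stand 13 mm farther back than shut.
Start: joints at [1.231, 0.359, 1.51, -0, 1.272, -0.115], TCP at [0.134, 0.585, 0.199] pointing down, gripper open.
Joint ranges: [-2.97, 2.97], [-1.01, 2.36], [0.21, 2.38], [-0.96, 4.11], [0.2, 2.71], [-2.98, 2.98]. Speed limits (rad/s): [2.39, 2.39, 3.14, 3.14, 3.14, 3.14].

INTERFACE

Orientations are given as a 3x3 rotation matrix whose columns are the frame's x, y, z axes.
In Python, from rig import read_state, capture, hand_in, pinch_z gives the robot as it stands. The module is installed in compiled form; this text tells all that it offers.
- The arm moves only by the tool step_arm, never from a script. Its argument "series" is one flat list of numbers, 5 for each row, row after row: the closure, from 0 (fully open) to 1 (shut), then the shift along the tool's x, y, z in cm, then the turn about the tool's z in rad. A call has 1 to 8 rows; each row shifts and turns the commanded pose from where the row before left it, along the tool's axes as they then stand; what a row does not reach is not made up. A row lasts 1/12 s, in which the tool goes at most 41.7 mm and 7.16 degrees, less where a joint would pass 70% of its speed; a pose out of reach is approached as far as the arm can. A call with a gripper value outside its range is refused whole. The fingers move at their own pace and stop on an object; "force" is the grip in N (left out, the last holds). Time passes only in rows, so rows that do not move let the fingers close. It gives the time, the measured TCP pose, the force and the opening at its end, in the units of the state.
- read_state(): the state, without advancing time (a new reading comes with each control period).
- capture(name): name is "scene" or "side" or "wrist"; returns a dict with "img" (384x512x3 uint8, blue, green, red), "depth" (384x512 float32, m along the optical axis (not along the pixel's ray), 0 where there is no reading), "fx", "fy", "cx", "cy" (pixels), "k1" (the pictures are not rectified: a ray, as slopes to the right and down, at radius r is drawn at 1 + k1 r^2 times it, then the intrinsics apply), "rvec" (rotation vector, rad) and "tvec" (3), from world to camera coordinates, as OpenCV has them. Camera axes: x right, y down, z forward; pixel columns grow to the right and rows downward; lengths in m; the calibration is good to about 2 mm. A picture is of the moment at which its call begins.
- hand_in(): hands the job in, once; it reports no verdict.
The state is a dict: "time": time; "joints": joint angles; "joint_velocities": joint speeds; "joint_efforts": joint torques, N m; "position": TCP position; "tcp_rot": TCP orientation; "wrist_force": force on the tool from outside, world axes, zero at the start; "moment": the same for the moment, N m; "opening": finger opening in m.
Only numpy, scipy, OpenCV 4.12 (cv2) and the standard library are available. Lean on these libraries where they do the work, as an engineer would, in place of code of your own. Each camera call takes 0.05 s, during which the arm holds its last target.

## Working session

There is one attempt and no reset: what is moved stays moved. The work goes in short steps, Python scripts to look and compute and a tool call to move; the robot and the scene stay as the last step left them, time stands still between calls to the robot, and variables do not carry over. Pictures are saved under pics/ and viewed, and the job is handed in when it is done.

Besides the shell and the picture viewer there is one more tool, called by a JSON object that holds its "name" and its "arguments". step_arm: Moves the arm, as the interface text tells. Its arguments: {"type":"object","properties":{"series":{"type":"array","items":{"type":"number"}},"force":{"type":"number"}},"required":["series"]}

```bash
ls; mkdir -p pics; cat > h.py <<'E'
import numpy as np, cv2
from rig import read_state, capture, pinch_z
def ext(c):
    R=cv2.Rodrigues(np.array(c["rvec"],float))[0]; return R,np.array(c["tvec"],float).ravel()
def ray(c,u,v):
    x=(u-c["cx"])/c["fx"]; y=(v-c["cy"])/c["fy"]
    xd,yd=x,y
    for _ in range(20):
        f=1+c["k1"]*(x*x+y*y); x=xd/f; y=yd/f
    return np.array([x,y,1.0])
def cast(c,u,v,z):
    R,t=ext(c); d=R.T@ray(c,u,v); o=-R.T@t
    return o+d*(z-o[2])/d[2]
def dep(c,u,v,w=1):
    p=c["depth"][int(v)-w:int(v)+w+1,int(u)-w:int(u)+w+1]; p=p[p>0]
    if len(p)==0: return None
    R,t=ext(c); return R.T@(ray(c,u,v)*np.median(p)-t)
def proj(c,P):
    R,t=ext(c); q=R@np.array(P,float)+t; x,y=q[0]/q[2],q[1]/q[2]; f=1+c["k1"]*(x*x+y*y)
    return np.array([c["fx"]*x*f+c["cx"],c["fy"]*y*f+c["cy"]])
def cloud(c):
    d=c["depth"]; H,W=d.shape; u,v=np.meshgrid(np.arange(W),np.arange(H))
    x=(u-c["cx"])/c["fx"]; y=(v-c["cy"])/c["fy"]; xd,yd=x,y
    for _ in range(20):
        f=1+c["k1"]*(x*x+y*y); x=xd/f; y=yd/f
    R,t=ext(c); P=np.stack([x*d,y*d,d],-1)
    W_=(P-t)@R; W_[d<=0]=np.nan; return W_
import pickle
def snap(name,tag):
    c=capture(name); cv2.imwrite(f"pics/{tag}.png",c["img"]); pickle.dump(c,open(f"pics/{tag}.pkl","wb")); return c
def load(tag): return pickle.load(open(f"pics/{tag}.pkl","rb"))
E
python3 - <<'E'
from h import *
print(pinch_z, read_state())
for n in("scene","side","wrist"):
    c=snap(n,n+"0"); R,t=ext(c); print(n,-R.T@t,R[2],c["fx"],c["k1"],read_state()["time"])
E
```

```text
pics
-0.0187 {'time': 0.0, 'joints': array([ 1.23092869e+00,  3.59511770e-01,  1.51144535e+00, -9.48499552e-06,
        1.27250547e+00, -1.15104764e-01]), 'joint_velocities': array([ 0.00053002,  0.00015962,  0.00089192,  0.00066374, -0.00036363,
       -0.00074859]), 'joint_efforts': array([-4.79867776e-04, -5.27637327e+01, -2.78614819e+01, -3.53932737e-04,
        1.33111127e-02, -2.57472784e-06]), 'position': array([0.13348769, 0.58419431, 0.19844471]), 'tcp_rot': array([[ 2.22871909e-01,  9.74847544e-01, -6.14817360e-04],
       [ 9.74845966e-01, -2.22872662e-01, -1.76599214e-03],
       [-1.85859908e-03, -2.05762184e-04, -9.99998252e-01]]), 'wrist_force': array([-0.36719815, -0.22801659,  0.32391884]), 'moment': array([ 0.02134465, -0.01987984,  0.00782393]), 'opening': 0.08508980621652935}
scene [ 1.47273661 -0.59098896  0.73971454] [-0.75156182  0.40925821 -0.51736114] 476.2737966409424 -0.17280110065559914 0.05
side [ 0.007124   -0.85577044  0.76738046] [ 0.46048893  0.68022141 -0.57030586] 390.4586376836972 0.03471565819049369 0.1
wrist [0.05710791 0.60379628 0.37388172] [ 0.29841299 -0.0705466  -0.95182607] 337.8968762355635 -0.07341976520737023 0.15
```

View pics/scene0.png

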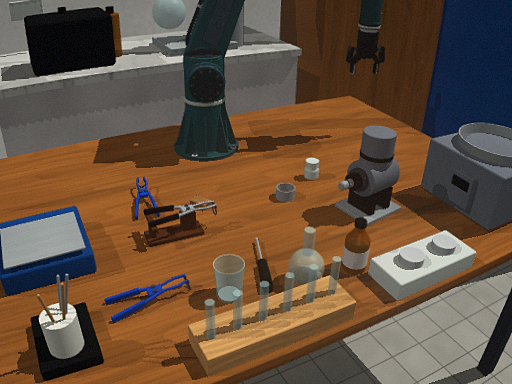

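View pics/side0.png

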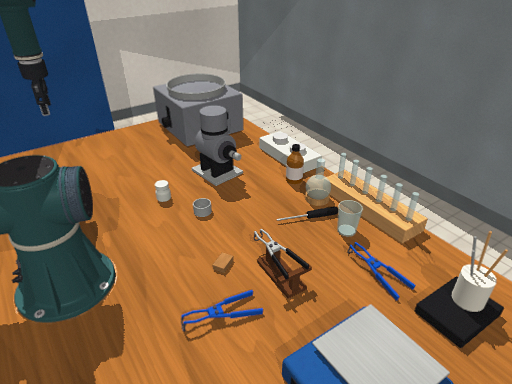

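View pics/wrist0.png

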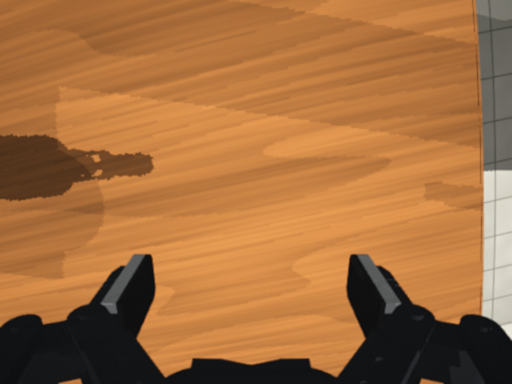

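Scene: dish (285,192), stub tip (343,186), pliers on the rest (180,215). Side: dish (202,208), stub (236,157), pliers (280,255). The blue look-alikes are set apart. Next I'll zoom in and measure.

```bash
python3 - <<'E'
from h import *
a=load("scene0")["img"][160:260,130:420]; b=load("side0")["img"][90:310,150:330]
cv2.imwrite("pics/za.png",cv2.resize(a,None,fx=2.7,fy=2.7,interpolation=cv2.INTER_CUBIC))
cv2.imwrite("pics/zb.png",cv2.resize(b,None,fx=2.7,fy=2.7,interpolation=cv2.INTER_CUBIC))
for n,uv in (("scene0",(285,185)),("side0",(202,202))):
    c=load(n); print(n,"dish",cast(c,*uv,0.034),dep(c,*uv))
for n,box in (("scene0",(130,420,160,260)),("side0",(150,330,90,310))):
    c=load(n);W=cloud(c);P=W[box[2]:box[3],box[0]:box[1]].reshape(-1,3);P=P[~np.isnan(P).any(1)&(P[:,2]>0.02)]
    # occupancy clusters
    g=np.round(P[:,:2]/0.03).astype(int)
    from scipy.ndimage import label
    m=np.zeros((60,80),int); ij=g+[10,40]; ok=(ij>=0).all(1)&(ij[:,0]<60)&(ij[:,1]<80); P=P[ok];ij=ij[ok]; m[ij[:,0],ij[:,1]]=1
    L,k=label(m,np.ones((3,3)))
    for i in range(1,k+1):
        Q=P[L[ij[:,0],ij[:,1]]==i]
        if len(Q)>20: print(n,len(Q),Q.min(0).round(3),Q.max(0).round(3))
E
```

```text
scene0 dish [0.42380872 0.0806132  0.034     ] [0.41108862 0.08875755 0.02544197]
side0 dish [0.43768583 0.07993487 0.034     ] [0.44596111 0.09791886 0.01990464]
scene0 205 [ 0.187 -0.351  0.02 ] [ 0.348 -0.283  0.037]
scene0 194 [0.348 0.192 0.02 ] [0.388 0.236 0.062]
scene0 158 [0.403 0.047 0.02 ] [0.466 0.105 0.037]
scene0 979 [ 0.433 -0.359  0.02 ] [ 0.517 -0.171  0.081]
scene0 2276 [0.552 0.128 0.02 ] [0.656 0.325 0.181]
scene0 113 [ 0.713 -0.28   0.076] [ 0.745 -0.224  0.092]
scene0 529 [ 0.753 -0.115  0.058] [ 0.809 -0.049  0.152]
scene0 1382 [0.772 0.023 0.023] [0.91  0.231 0.142]
scene0 31 [ 0.878 -0.09   0.139] [ 0.89  -0.073  0.142]
side0 166 [ 0.235 -0.318  0.02 ] [ 0.36  -0.291  0.036]
side0 51 [ 0.341 -0.198  0.02 ] [ 0.394 -0.144  0.023]
side0 218 [0.338 0.191 0.02 ] [0.386 0.235 0.066]
side0 970 [ 0.42  -0.359  0.02 ] [ 0.514 -0.171  0.084]
side0 155 [0.405 0.044 0.02 ] [0.463 0.103 0.038]
side0 2120 [0.537 0.129 0.02 ] [0.653 0.312 0.248]
side0 3084 [0.552 0.463 0.02 ] [0.865 0.792 0.212]
side0 751 [ 0.687 -0.18   0.02 ] [ 0.858 -0.052  0.154]
side0 1467 [0.764 0.02  0.02 ] [0.944 0.33  0.142]
```

View pics/za.png

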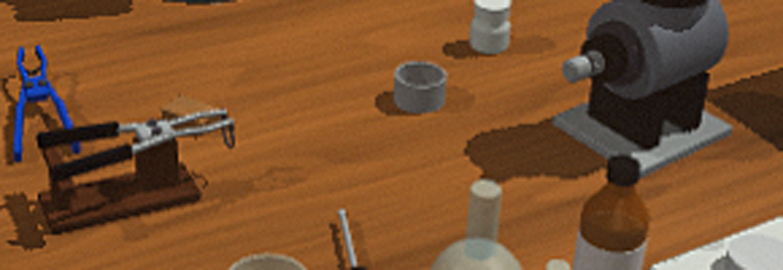

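View pics/zb.png

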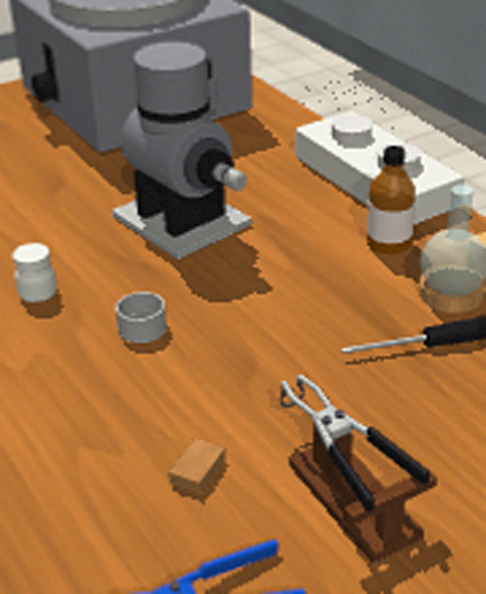

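```bash
python3 - <<'E'
from h import *
np.set_printoptions(precision=4,suppress=True)
# stub end by rays across two views; collect stub cloud
for n in("scene0","side0"):
    c=load(n);W=cloud(c).reshape(-1,3)
    m=(abs(W[:,0]-0.6)<0.06)&(W[:,1]>0.11)&(W[:,1]<0.19)&(W[:,2]>0.085)&(W[:,2]<0.15)
    P=W[m]; print(n,len(P))
    for y0 in np.arange(0.12,0.19,0.008):
        q=P[(P[:,1]>=y0)&(P[:,1]<y0+0.008)]
        if len(q): print(round(y0,3),len(q),"x",q[:,0].min(),q[:,0].max(),"z",q[:,2].min(),q[:,2].max())
    q=W[(abs(W[:,0]-0.6)<0.08)&(W[:,1]>0.11)&(W[:,1]<0.33)&(W[:,2]>0.2)&(W[:,2]<0.26)]
    if len(q): print("drum",q.min(0),q.max(0))
    q=W[(abs(W[:,0]-0.434)<0.05)&(abs(W[:,1]-0.075)<0.05)&(W[:,2]>0.028)&(W[:,2]<0.042)]
    f=lambda p:np.hypot(q[:,0]-p[0],q[:,1]-p[1])-0.0275
    from scipy.optimize import least_squares
    print("dish",least_squares(f,[0.434,0.075],loss="soft_l1",f_scale=0.003).x)
E
```

```text
scene0 299
0.12 1 x 0.6125202228569899 0.6125202228569899 z 0.11647256177138501 0.11647256177138501
0.128 35 x 0.6020831514684508 0.6254939752278076 z 0.10227936091978557 0.12680905655890853
0.136 27 x 0.6109401542081473 0.6262297826577762 z 0.10356391069250279 0.1272179605785254
0.144 18 x 0.6060789139579412 0.6282885383798149 z 0.108490097180369 0.12787460187341804
0.152 13 x 0.6010703430794231 0.6240640939472282 z 0.11106129276148112 0.1279151346941203
0.16 29 x 0.5980677253138318 0.6226945584828976 z 0.10743073258707071 0.12675792035663513
0.168 93 x 0.5843226929802069 0.6337390012777778 z 0.09056658919937169 0.13819690381301783
0.176 54 x 0.5938473533527568 0.6322580420507319 z 0.09920534620630374 0.1399593098025449
0.184 29 x 0.5778240877906127 0.631525222284668 z 0.09974116341838747 0.14010017107596562
drum [0.5506 0.2136 0.2001] [0.645  0.3107 0.2471]
dish [0.4351 0.0757]
side0 206
0.128 23 x 0.6003501427404423 0.623980228621465 z 0.1091591796917755 0.1278118718468337
0.136 15 x 0.6007685950121564 0.6216699168530927 z 0.10486873173343969 0.12802814265421403
0.144 11 x 0.6002691802651751 0.6184946172973467 z 0.11142108011070957 0.12784804631089922
0.152 11 x 0.5992173483190563 0.6163984192560245 z 0.11927499328770112 0.12833518115542775
0.16 22 x 0.5847729713833394 0.6125840466120714 z 0.10494868835169144 0.1300247247299512
0.168 65 x 0.5839639860534614 0.629385669306395 z 0.09287860979291812 0.1411160203188006
0.176 35 x 0.5839143435368834 0.6309547363941314 z 0.09853192832888719 0.14089639688657704
0.184 24 x 0.5735596293224621 0.6146244579479948 z 0.10113474970194739 0.14074021278121276
drum [0.5493 0.2132 0.2001] [0.6391 0.3083 0.2485]
dish [0.4331 0.0737]
```

```bash
python3 - <<'E'
from h import *
for n,(u0,u1,v0,v1),k in (("scene0",(325,405,150,220),9),("scene0",(140,225,190,240),9),("side0",(205,260,125,190),9),("side0",(245,320,220,300),8)):
    c=load(n); a=cv2.resize(c["img"][v0:v1,u0:u1],None,fx=k,fy=k,interpolation=cv2.INTER_CUBIC)
    for u in range(u0,u1,10): cv2.putText(a,str(u),((u-u0)*k,10),0,.4,(0,255,255)); cv2.line(a,((u-u0)*k,12),((u-u0)*k,20),(0,255,255))
    for v in range(v0,v1,10): cv2.putText(a,str(v),(0,(v-v0)*k+5),0,.4,(0,255,255))
    cv2.imwrite(f"pics/q_{n}_{u0}.png",a); print(a.shape)
E
```

```text
(630, 720, 3)
(450, 765, 3)
(585, 495, 3)
(640, 600, 3)
```

View pics/q_scene0_325.png

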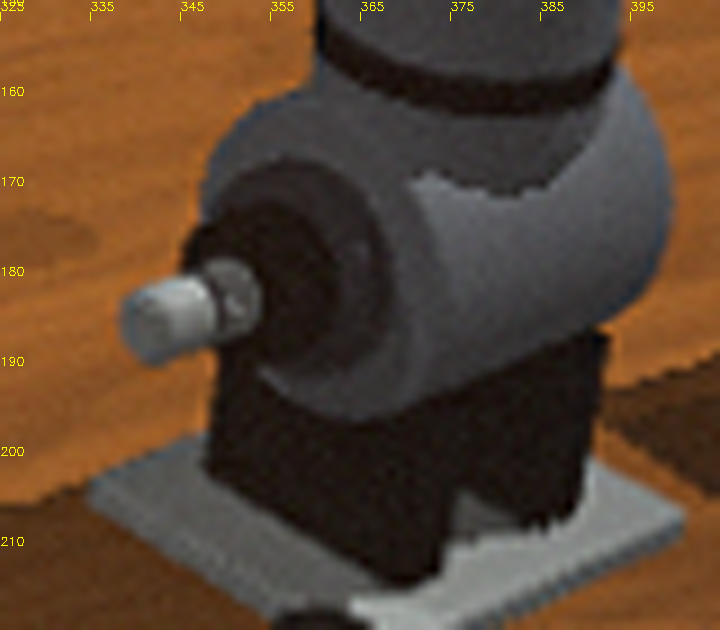

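View pics/q_scene0_140.png

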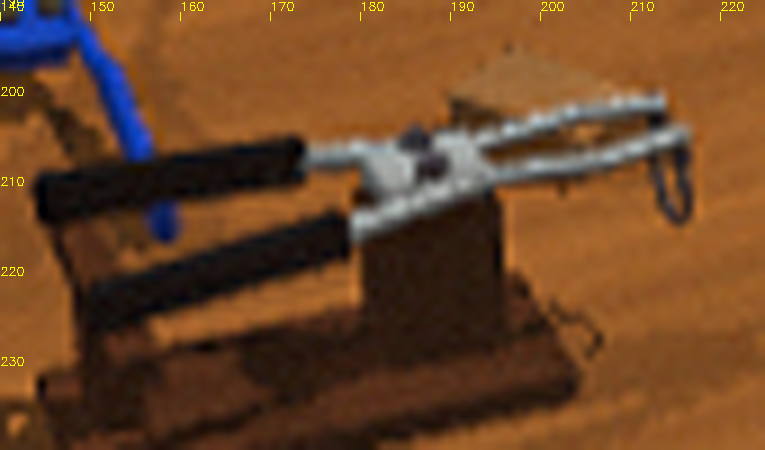

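View pics/q_side0_205.png

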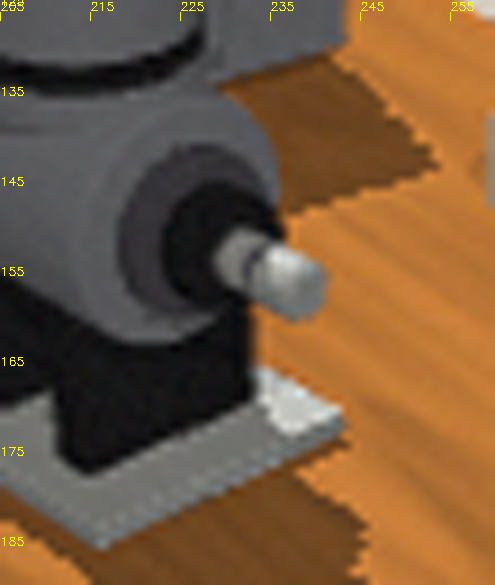

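View pics/q_side0_245.png

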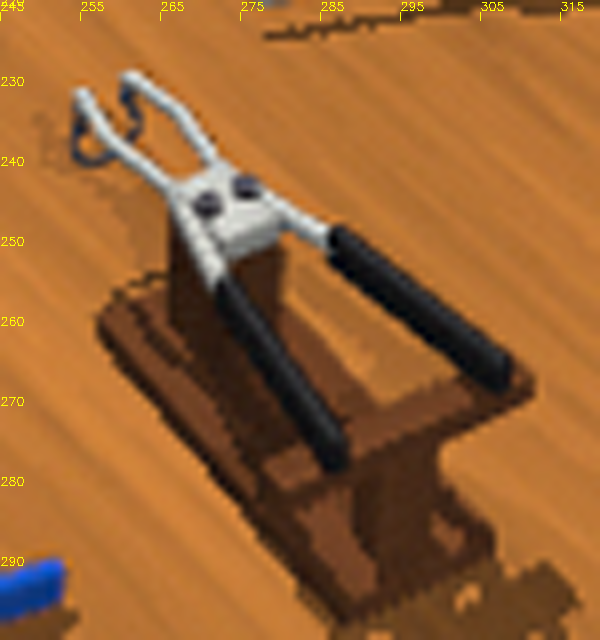

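{"name": "step_arm", "arguments": {"series": [0, -2.7, 2.5, 0, 0, 0, -2.7, 2.5, 0, 0, 0, -2.7, 2.5, 0, 0, 0, -2.7, 2.5, 0, 0, 0, -2.7, 2.5, 0, 0, 0, -2.7, 2.5, 0, 0, 0, -2.7, 2.5, 0, 0, 0, -2.7, 2.5, 0, 0]}}

```text
time: 0.82
position: [0.2809, 0.328, 0.1992]
tcp_rot: [[0.222, 0.975, -0.0], [0.975, -0.222, -0.0], [-0.0, 0.0, -1.0]]
wrist_force: [0.9, 0.6, -0.3]
opening: 0.0854
```

```bash
cat >> h.py <<'E'
def go(x,y,z,yaw=None):
    s=read_state(); R=s["tcp_rot"]; p=s["position"]; d=R.T@(np.array([x,y,z])-p)*100
    y0=np.arctan2(R[1,0],R[0,0])
    print("t",round(s["time"],2),"pos",p.round(4),"yaw",round(y0,4),"tool delta cm",d.round(2),"turn",None if yaw is None else round(-(yaw-y0),4),"F",s["wrist_force"].round(1),"open",round(s["opening"],4),"j",s["joints"].round(2))
E
python3 - <<'E'
from h import *
go(0.434,0.0747,0.15)
E
```

```text
t 0.82 pos [0.2809 0.328  0.1992] yaw 1.3465 tool delta cm [-21.29  20.57   4.93] turn None F [ 0.9  0.6 -0.3] open 0.0854 j [ 0.7   0.11  1.85 -0.    1.18 -0.64]
```

{"name": "step_arm", "arguments": {"series": [0, -2.7, 2.6, 0.4, 0, 0, -2.7, 2.6, 0.4, 0, 0, -2.7, 2.6, 0.4, 0, 0, -2.7, 2.6, 0.4, 0, 0, -2.7, 2.6, 0.5, 0, 0, -2.7, 2.6, 0.5, 0, 0, -2.7, 2.6, 0.5, 0, 0, -2.4, 2.3, 0.5, 0]}}

```text
time: 1.48
position: [0.4338, 0.0742, 0.1631]
tcp_rot: [[0.224, 0.975, 0.0], [0.975, -0.224, -0.0], [-0.0, 0.001, -1.0]]
wrist_force: [0.8, 0.9, 0.7]
opening: 0.0854
```

```bash
python3 - <<'E'
from h import *
c=snap("wrist","w1"); go(0.434,0.0747,0.006)
W=cloud(c).reshape(-1,3); q=W[(abs(W[:,0]-0.434)<0.05)&(abs(W[:,1]-0.075)<0.05)&(W[:,2]>0.029)&(W[:,2]<0.039)]
from scipy.optimize import least_squares
print(len(q),least_squares(lambda p:np.hypot(q[:,0]-p[0],q[:,1]-p[1])-0.0275,[0.434,0.075],loss="soft_l1",f_scale=0.002).x, q[:,:2].min(0),q[:,:2].max(0))
E
```

```text
t 1.53 pos [0.4375 0.07   0.1627] yaw 1.3443 tool delta cm [ 0.42 -0.5  15.67] turn None F [ 4.5 -2.9 -0.5] open 0.0855 j [ 0.01  0.17  1.88 -0.    1.08 -1.34]
713 [0.43172052 0.0775377 ] [0.4034809  0.04871249] [0.46060706 0.10596432]
```

View pics/w1.png

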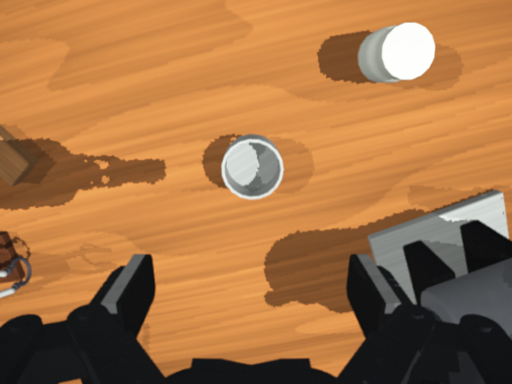

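{"name": "step_arm", "arguments": {"series": [0, 0.2, -0.3, 3.5, 0, 0, 0.2, -0.3, 3.5, 0, 0, 0.1, 0, 3.5, 0, 0, 0, 0, 3, 0, 0, 0, 0, 1.8, 0, 0, 0, 0, 0, 0], "force": 30}}

```text
time: 2.03
position: [0.4249, 0.0826, 0.0073]
tcp_rot: [[0.223, 0.975, -0.007], [0.975, -0.223, -0.0], [-0.002, -0.007, -1.0]]
wrist_force: [-0.5, -0.2, -0.7]
opening: 0.0854
```

```bash
python3 - <<'E'
from h import *
c=snap("wrist","w2"); go(0.433,0.076,0.010)
W=cloud(c).reshape(-1,3); q=W[(abs(W[:,0]-0.434)<0.05)&(abs(W[:,1]-0.075)<0.05)&(W[:,2]>0.029)&(W[:,2]<0.039)]
from scipy.optimize import least_squares
print(len(q),least_squares(lambda p:np.hypot(q[:,0]-p[0],q[:,1]-p[1])-0.0275,[0.434,0.075],loss="soft_l1",f_scale=0.002).x, q[:,:2].min(0),q[:,:2].max(0))
E
```

```text
t 2.08 pos [0.4261 0.0827 0.0089] yaw 1.3459 tool delta cm [-0.5   0.82 -0.11] turn None F [-0.5 -0.7 -0.4] open 0.0851 j [ 0.03  0.42  2.05 -0.    0.67 -1.31]
2761 [0.43117381 0.07783569] [0.40285798 0.04850766] [0.46072787 0.10643693]
```

View pics/w2.png

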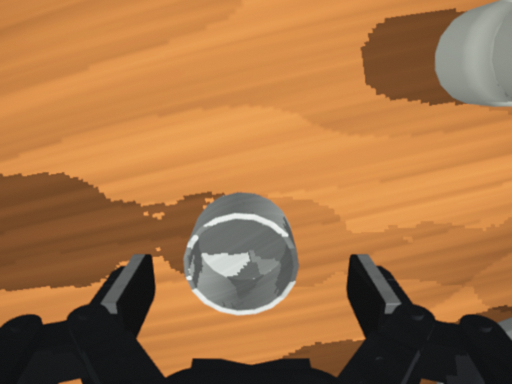

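{"name": "step_arm", "arguments": {"series": [0, -0.36, 0.64, 0, 0, 0, 0, 0, 0, 0, 1, 0, 0, 0, 0, 1, 0, 0, 0, 0, 1, 0, 0, 0, 0, 1, 0, 0, 0, 0, 1, 0, 0, 0, 0, 1, 0, 0, 0, 0], "force": 35}}

```text
time: 2.75
position: [0.4336, 0.0777, 0.0105]
tcp_rot: [[0.223, 0.975, 0.0], [0.975, -0.223, -0.0], [-0.0, 0.0, -1.0]]
wrist_force: [-0.3, 1.1, 0.2]
opening: 0.0122
```

```bash
python3 - <<'E'
from h import *
c=snap("wrist","w3"); go(0.433,0.076,0.010)
E
```

```text
t 2.8 pos [0.4336 0.0777 0.0104] yaw 1.3461 tool delta cm [-0.18 -0.02  0.04] turn None F [0.7 0.5 0.5] open 0.0045 j [ 0.02  0.42  2.04 -0.    0.68 -1.33]
```

View pics/w3.png

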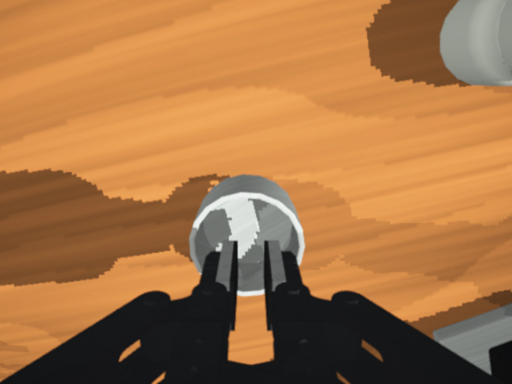

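```bash
python3 - <<'E'
from h import *
a=snap("scene","s3")["img"][130:250,210:360]; b=snap("side","d3")["img"][120:250,140:290]
cv2.imwrite("pics/za3.png",np.hstack([cv2.resize(a,(400,320),interpolation=cv2.INTER_CUBIC),cv2.resize(b,(370,320),interpolation=cv2.INTER_CUBIC)]))
c=load("w3");R,t=ext(c);print(-R.T@t,R)
W=cloud(c).reshape(-1,3); q=W[(abs(W[:,0]-0.434)<0.05)&(abs(W[:,1]-0.075)<0.05)]; print(np.histogram(q[:,2],bins=np.arange(-0.01,0.1,0.005)))
E
```

```text
[0.35704738 0.09695017 0.18579422] [[ 2.22479594e-01  9.74936971e-01 -8.55823031e-04]
 [ 9.27917386e-01 -2.11480287e-01  3.06994157e-01]
 [ 2.99118964e-01 -6.90940684e-02 -9.51711015e-01]]
(array([    0,  1682, 15277,  1445,   456,   455,   500,   514,  1466,
         349,     0,   158,   348,   390,   446,   467,   510,   470,
         717,  1308,  1836]), array([-0.01 , -0.005,  0.   ,  0.005,  0.01 ,  0.015,  0.02 ,  0.025,
        0.03 ,  0.035,  0.04 ,  0.045,  0.05 ,  0.055,  0.06 ,  0.065,
        0.07 ,  0.075,  0.08 ,  0.085,  0.09 ,  0.095]))
```

View pics/za3.png

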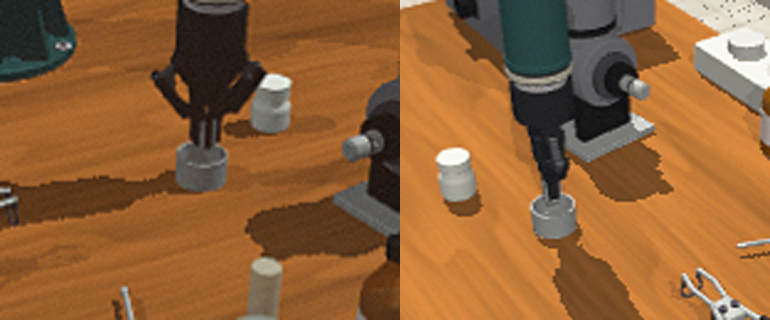

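```bash
python3 - <<'E'
from h import *
c=load("w3"); print(proj(c,[0.4336,0.0777,0.0104]))
for v in range(225,330,10): print(v,[ (dep(c,u,v) if dep(c,u,v) is None else dep(c,u,v).round(3)) for u in (228,272,290)])
E
```

```text
[247.66449016 229.56004901]
225 [array([0.431, 0.067, 0.005]), array([0.436, 0.092, 0.005]), array([0.439, 0.102, 0.005])]
235 [array([0.437, 0.065, 0.005]), array([0.443, 0.09 , 0.004]), array([0.444, 0.101, 0.007])]
245 [array([0.421, 0.072, 0.052]), array([0.425, 0.091, 0.052]), array([0.446, 0.099, 0.014])]
255 [array([0.421, 0.073, 0.061]), array([0.425, 0.09 , 0.061]), array([0.431, 0.098, 0.054])]
265 [array([0.421, 0.073, 0.069]), array([0.425, 0.09 , 0.069]), array([0.431, 0.097, 0.062])]
275 [array([0.421, 0.074, 0.076]), array([0.425, 0.09 , 0.077]), array([0.43 , 0.096, 0.07 ])]
285 [array([0.423, 0.073, 0.08 ]), array([0.427, 0.089, 0.08 ]), array([0.424, 0.095, 0.087])]
295 [array([0.426, 0.073, 0.083]), array([0.43 , 0.088, 0.081]), array([0.425, 0.095, 0.09 ])]
305 [array([0.426, 0.073, 0.087]), array([0.434, 0.087, 0.082]), array([0.425, 0.094, 0.096])]
315 [array([0.43 , 0.072, 0.088]), array([0.436, 0.087, 0.084]), array([0.425, 0.094, 0.101])]
325 [array([0.433, 0.071, 0.089]), array([0.44 , 0.086, 0.085]), array([0.42 , 0.094, 0.111])]
```

```bash
python3 - <<'E'
from h import *
k=8
o=[]
for n,(u0,u1,v0,v1) in (("s3",(258,308,160,210)),("d3",(180,230,165,225))):
    c=load(n); a=cv2.resize(c["img"][v0:v1,u0:u1],None,fx=k,fy=k,interpolation=cv2.INTER_CUBIC)
    for u in range(u0,u1,10): cv2.putText(a,str(u),((u-u0)*k,10),0,.4,(0,255,255))
    for v in range(v0,v1,10): cv2.putText(a,str(v),(0,(v-v0)*k+5),0,.4,(0,255,255))
    for z,col in((0.0104,(0,0,255)),(0.045,(0,255,0))):
        p=proj(c,[0.4336,0.0777,z]); print(n,z,p); cv2.circle(a,(int((p[0]-u0+.5)*k),int((p[1]-v0+.5)*k)),4,col,-1)
    W=cloud(c).reshape(-1,3); q=W[(abs(W[:,0]-0.434)<0.012)&(abs(W[:,1]-0.0777)<0.016)&(W[:,2]>-0.01)]; print(np.histogram(q[:,2],bins=np.arange(-0.01,0.1,0.01)))
    o.append(cv2.resize(a,(400,int(400*a.shape[0]/a.shape[1])))[:400])
cv2.imwrite("pics/tip3.png",np.hstack(o))
E
```

```text
s3 0.0104 [285.42642228 193.47568834]
s3 0.045 [286.04614938 183.46765884]
(array([ 0,  0,  0,  0,  0, 14, 25, 24, 23, 18]), array([-0.01,  0.  ,  0.01,  0.02,  0.03,  0.04,  0.05,  0.06,  0.07,
        0.08,  0.09]))
d3 0.0104 [201.8046822  208.67255982]
d3 0.045 [200.90691263 199.96623309]
(array([ 0,  4,  0,  0,  0,  7, 20, 18, 14,  1]), array([-0.01,  0.  ,  0.01,  0.02,  0.03,  0.04,  0.05,  0.06,  0.07,
        0.08,  0.09]))
```

View pics/tip3.png

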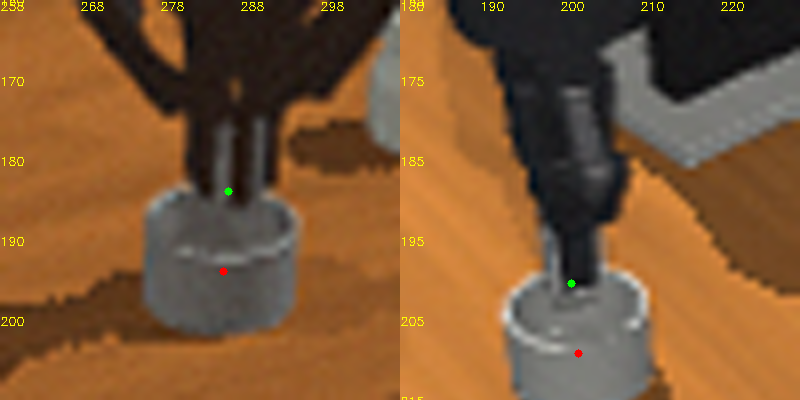

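All three cameras show the shut fingertips at about z = 0.045 while the TCP reads 0.010. The real fingers therefore end about 35 mm short of the reported TCP, and they closed above the dish without touching it. I'll reopen, go lower, and check by camera.

{"name": "step_arm", "arguments": {"series": [0, 0, 0, 0, 0, 0, 0, 0, 0, 0, 0, 0, 0, 0, 0, 0, 0, 0, 0, 0, 0, 0, 0, 0, 0, 0, 0, 0, 1.2, 0, 0, 0, 0, 1.2, 0, 0, 0, 0, 0, 0]}}

```text
time: 3.57
position: [0.4325, 0.0776, -0.0149]
tcp_rot: [[0.223, 0.975, -0.002], [0.975, -0.223, -0.0], [-0.001, -0.002, -1.0]]
wrist_force: [-0.6, -0.2, 0.5]
opening: 0.0854
```

```bash
python3 - <<'E'
from h import *
c=snap("wrist","w4"); go(0.4315,0.0778,-0.025)
for u,v in ((135,265),(140,270),(365,265),(362,272),(130,285),(370,285)): print(u,v,dep(c,u,v))
W=cloud(c).reshape(-1,3); q=W[(abs(W[:,0]-0.434)<0.05)&(abs(W[:,1]-0.075)<0.033)&(W[:,2]>0.029)&(W[:,2]<0.039)]
from scipy.optimize import least_squares
print(len(q),least_squares(lambda p:np.hypot(q[:,0]-p[0],q[:,1]-p[1])-0.0275,[0.434,0.075],loss="soft_l1",f_scale=0.002).x)
E
```

```text
t 3.62 pos [ 0.4326  0.0776 -0.0143] yaw 1.346 tool delta cm [-0.01 -0.11  1.07] turn None F [-0.5 -0.8 -0.6] open 0.0855 j [ 0.02  0.47  2.06 -0.    0.61 -1.33]
135 265 [0.41199758 0.03735819 0.04421263]
140 270 [0.4134285  0.0397079  0.04647193]
365 265 [0.43252633 0.125808   0.04350873]
362 272 [0.43258347 0.12328973 0.04770926]
130 285 [0.41264816 0.03997896 0.05813094]
370 285 [0.43210876 0.1232698  0.05733875]
3797 [0.43112694 0.07786022]
```

View pics/w4.png

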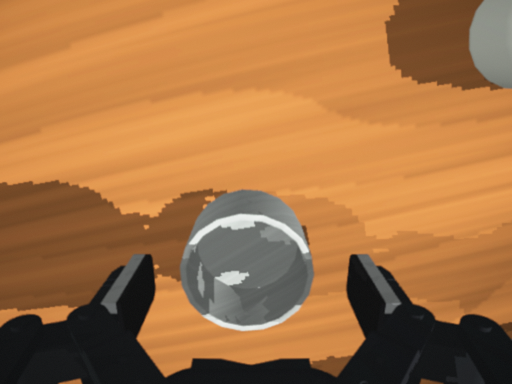

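{"name": "step_arm", "arguments": {"series": [0, 0, -0.1, 0.9, 0, 0, 0, 0, 0.9, 0, 1, 0, 0, 0, 0, 1, 0, 0, 0, 0, 1, 0, 0, 0, 0, 1, 0, 0, 0, 0, 1, 0, 0, 0, 0, 1, 0, 0, 0, 0], "force": 35}}

```text
time: 4.28
position: [0.4328, 0.0779, -0.0313]
tcp_rot: [[0.223, 0.975, 0.0], [0.975, -0.223, -0.0], [-0.0, 0.0, -1.0]]
wrist_force: [-1.4, 0.6, 5.4]
opening: 0.0581
```

```bash
python3 - <<'E'
from h import *
c=snap("wrist","w5"); go(0.4315,0.0778,-0.025)
E
```

```text
t 4.33 pos [ 0.4328  0.0779 -0.0313] yaw 1.346 tool delta cm [-0.03 -0.12 -0.63] turn None F [-0.6  0.   6.5] open 0.058 j [ 0.02  0.51  2.07 -0.    0.56 -1.33]
```

View pics/w5.png

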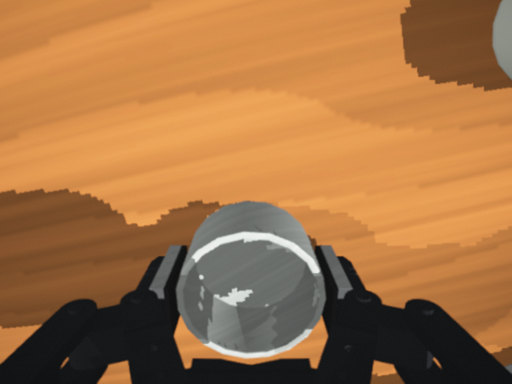

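{"name": "step_arm", "arguments": {"series": [1, 0, 0, -1.5, 0, 1, 0, 0, -2.5, 0, 1, 0.3, 3.16, 0, 0, 1, 0.3, 3.16, 0, 0, 1, 0.3, 3.16, 0, 0, 1, 0.3, 3.16, 0, 0, 1, 0.3, 3.16, 0, 0, 1, 0.34, 3.16, 0, 0]}}

```text
time: 5.0
position: [0.6228, 0.0533, 0.0082]
tcp_rot: [[0.223, 0.975, -0.0], [0.975, -0.223, -0.0], [-0.0, -0.0, -1.0]]
wrist_force: [0.0, 0.0, -0.9]
opening: 0.0577
```

{"name": "step_arm", "arguments": {"series": [1, 0, 0, 0, 0, 1, 0, 0, 0, 0]}}

```text
time: 5.17
position: [0.6237, 0.0532, 0.0082]
tcp_rot: [[0.223, 0.975, 0.002], [0.975, -0.223, -0.0], [0.0, 0.002, -1.0]]
wrist_force: [0.1, -0.3, -1.1]
opening: 0.0581
```

```bash
python3 - <<'E'
from h import *
c=snap("wrist","w6"); go(0.6218,0.0535,-0.029)
E
```

```text
t 5.22 pos [0.6212 0.0535 0.0078] yaw 1.3458 tool delta cm [0.02 0.06 3.68] turn None F [-0.1  0.3 -0.5] open 0.0576 j [-0.02  0.61  1.63 -0.    0.91 -1.37]
```

View pics/w6.png

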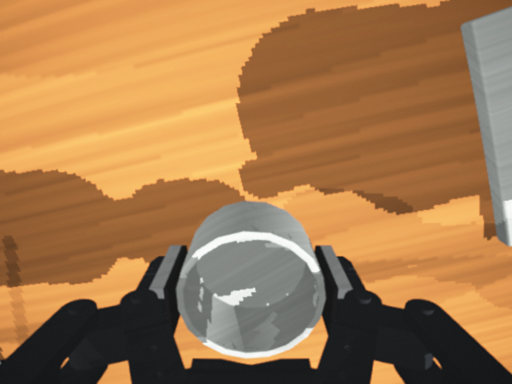

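{"name": "step_arm", "arguments": {"series": [1, 0, 0, 2, 0, 1, 0, 0, 1.5, 0, 1, 0, 0, 0.35, 0, 1, 0, 0, 0, 0, 0, 0, 0, 0, 0, 0, 0, 0, 0, 0, 0, 0, 0, 0, 0, 0, 0, 0, 0, 0]}}

```text
time: 5.88
position: [0.6215, 0.0536, -0.0299]
tcp_rot: [[0.223, 0.975, 0.0], [0.975, -0.223, -0.0], [-0.0, 0.0, -1.0]]
wrist_force: [0.3, 0.4, 0.1]
opening: 0.0856
```

```bash
python3 - <<'E'
from h import *
go(0.6218,0.0535,0.18,0.1)
E
```

```text
t 5.88 pos [ 0.6215  0.0536 -0.0299] yaw 1.3461 tool delta cm [ -0.     0.04 -20.99] turn 1.2461 F [0.3 0.4 0.1] open 0.0856 j [-0.02  0.66  1.65 -0.    0.83 -1.37]
```

{"name": "step_arm", "arguments": {"series": [0, 0, 0, -3.5, 0, 0, 0, 0, -3.5, 0, 0, 0, 0, -3.5, 0.12, 0, 0, 0, -3.5, 0.12, 0, 0, 0, -3.5, 0.12, 0, 0, 0, -3.5, 0.12, 0, 0, 0, -2, 0.12, 0, 0, 0, 0, 0.12]}}

```text
time: 6.55
position: [0.6251, 0.0535, 0.2062]
tcp_rot: [[0.814, 0.581, 0.01], [0.581, -0.814, -0.0], [0.008, 0.006, -1.0]]
wrist_force: [0.9, 0.3, 0.3]
opening: 0.0854
```

{"name": "step_arm", "arguments": {"series": [0, 0, 0, 0, 0.12, 0, 0, 0, 0, 0.12, 0, 0, 0, 0, 0.12, 0, 0, 0, 0, 0.12, 0, 0, 0, 0, 0.04, 0, 0, -1.7, 0, 0, 0, 0, -1.7, 0, 0, 0, 0, 0, 0, 0]}}

```text
time: 7.22
position: [0.6173, 0.0898, 0.1998]
tcp_rot: [[0.994, 0.107, -0.0], [0.107, -0.994, 0.001], [-0.0, -0.002, -1.0]]
wrist_force: [-0.1, 0.8, -0.1]
opening: 0.0853
```

```bash
python3 - <<'E'
from h import *
c=snap("wrist","w7"); go(0.6166,0.088,0.2,0.115)
E
```

```text
t 7.27 pos [0.6175 0.0885 0.1998] yaw 0.1077 tool delta cm [-0.1   0.04 -0.02] turn -0.0073 F [-0.2 -0.4 -0.3] open 0.0854 j [ 0.03  0.39  1.46  0.    1.29 -0.08]
```

View pics/w7.png

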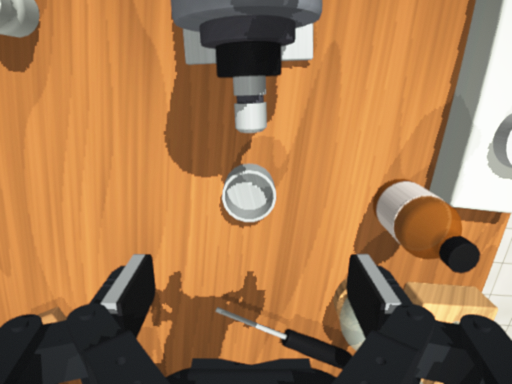

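```bash
cat > stub.py <<'E'
from h import *
np.set_printoptions(precision=4,suppress=True)
def dish(c,x0,y0):
    from scipy.optimize import least_squares
    W=cloud(c).reshape(-1,3); q=W[(abs(W[:,0]-x0)<0.05)&(abs(W[:,1]-y0)<0.045)&(W[:,2]>0.029)&(W[:,2]<0.039)]
    return least_squares(lambda p:np.hypot(q[:,0]-p[0],q[:,1]-p[1])-0.0275,[x0,y0],loss="soft_l1",f_scale=0.002).x
def edges(c,v,u0,u1):
    hsv=cv2.cvtColor(c["img"],cv2.COLOR_BGR2HSV)
    s=hsv[v,u0:u1,1].astype(float)
    b=np.where(s<90)[0]
    if len(b)<5: return None
    def sub(i,j): # crossing 90 between i and j
        return i+(90-s[i])/(s[j]-s[i])*(j-i)
    return u0+sub(b[0]-1,b[0]), u0+sub(b[-1]+1,b[-1])
E
python3 - <<'E'
from stub import *
c=load("w7")
print("dish",dish(c,0.62,0.054))
mids=[]
for v in range(82,134,3):
    e=edges(c,v,225,285)
    if e is None: print(v,None); continue
    A=cast(c,e[0],v,0.118);B=cast(c,e[1],v,0.118); m=(A+B)/2
    print(v,np.round(e,1),A[:2],B[:2],"w",np.linalg.norm(A-B).round(4),m[:2], dep(c,250,v))
k=8;a=cv2.resize(c["img"][65:140,215:290],None,fx=k,fy=k,interpolation=cv2.INTER_CUBIC); cv2.imwrite("pics/w7z.png",a)
E
```

```text
dish [0.6192 0.0557]
82 [232.5 265.4] [0.5957 0.1696] [0.6196 0.1722] w 0.024 [0.6076 0.1709] [0.6084 0.1709 0.1276]
85 [232.6 265.4] [0.596  0.1675] [0.6198 0.1701] w 0.0239 [0.6079 0.1688] [0.6087 0.1689 0.1276]
88 [232.9 265.5] [0.5964 0.1654] [0.6202 0.168 ] w 0.0239 [0.6083 0.1667] [0.6089 0.1669 0.1275]
91 [233.  265.8] [0.5966 0.1633] [0.6206 0.1659] w 0.0241 [0.6086 0.1646] [0.6091 0.1648 0.1279]
94 [233.3 264.8] [0.5971 0.1612] [0.6201 0.1637] w 0.0232 [0.6086 0.1624] [0.6093 0.1628 0.1276]
97 [236.4 262.7] [0.5996 0.1593] [0.6188 0.1614] w 0.0194 [0.6092 0.1603] [0.6095 0.1606 0.1252]
100 [236.6 262.9] [0.5999 0.1571] [0.6193 0.1592] w 0.0195 [0.6096 0.1582] [0.6098 0.1586 0.1258]
103 [234.6 266.1] [0.5986 0.1548] [0.6219 0.1573] w 0.0234 [0.6103 0.1561] [0.61   0.1565 0.1259]
106 [233.6 266.2] [0.5981 0.1526] [0.6222 0.1552] w 0.0242 [0.6102 0.1539] [0.6102 0.1545 0.1275]
109 [233.9 266.2] [0.5985 0.1504] [0.6225 0.153 ] w 0.0241 [0.6105 0.1517] [0.6104 0.1523 0.1272]
112 [234.  266.4] [0.5989 0.1482] [0.6229 0.1508] w 0.0242 [0.6109 0.1495] [0.6107 0.1503 0.1279]
115 [234.2 266.5] [0.5992 0.1461] [0.6232 0.1487] w 0.0241 [0.6112 0.1474] [0.6109 0.1482 0.1283]
118 [234.3 266.5] [0.5995 0.1439] [0.6235 0.1465] w 0.0241 [0.6115 0.1452] [0.6111 0.146  0.1274]
121 [234.3 266.5] [0.5997 0.1416] [0.6237 0.1442] w 0.0242 [0.6117 0.1429] [0.6113 0.144  0.1282]
124 [234.5 266.4] [0.6001 0.1394] [0.624 0.142] w 0.024 [0.612  0.1407] [0.6116 0.1418 0.1279]
127 [234.7 265.6] [0.6004 0.1372] [0.6236 0.1397] w 0.0234 [0.612  0.1385] [0.6118 0.1396 0.1277]
130 [237.3 262.2] [0.6026 0.1352] [0.6214 0.1372] w 0.0189 [0.612  0.1362] [0.612  0.1374 0.1272]
133 None
```

View pics/w7z.png

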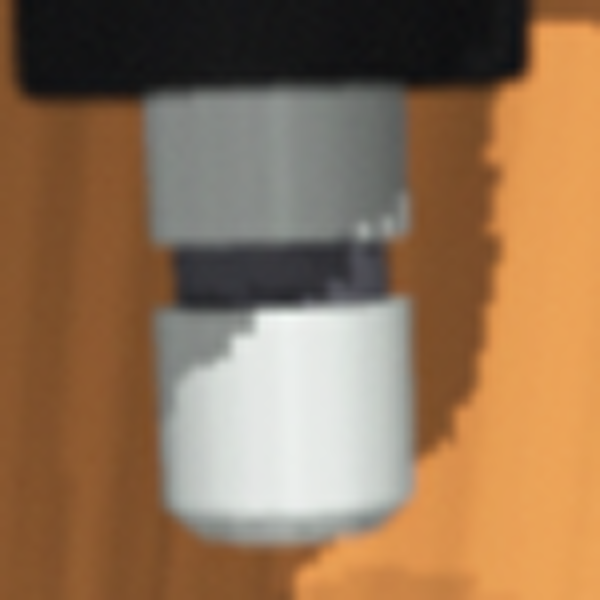

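Wrist view: stub edges are clear from (250,80) to (250,132), the groove is at v≈99, and the dish is at (249,193). In the drive frame the dish sits at x≈-79.6, y≈+5.5 mm, so I'll move it by about (4.8, 5.4) mm.

{"name": "step_arm", "arguments": {"series": [0, 0, 3.5, 0, -0.124, 0, 0, 0, -2, -0.124, 0, 0, 0, -2, -0.124, 0, 0, 0, -2, -0.124, 0, 0, 0, -1, -0.124, 0, 0, 0, 0, -0.124, 0, 0, 0, 0, -0.124, 0, 0, 0, 0, -0.124]}}

```text
time: 7.93
position: [0.6218, 0.0516, 0.2703]
tcp_rot: [[0.45, 0.893, 0.001], [0.893, -0.45, -0.001], [-0.0, 0.001, -1.0]]
wrist_force: [0.2, 0.7, -0.1]
opening: 0.0855
```

{"name": "step_arm", "arguments": {"series": [0, 0, 0, -1, -0.124, 0, 0, 0, 0, -0.122, 0, 0, 0, 0, 0]}}

```text
time: 8.18
position: [0.6219, 0.0517, 0.2804]
tcp_rot: [[0.221, 0.975, 0.001], [0.975, -0.221, -0.001], [-0.0, 0.001, -1.0]]
wrist_force: [-0.4, 0.2, -0.8]
opening: 0.0856
```

```bash
python3 - <<'E'
from h import *
go(0.6205,0.0536,-0.030,1.346)
E
```

```text
t 8.18 pos [0.6219 0.0517 0.2804] yaw 1.3479 tool delta cm [ 0.17 -0.22 31.04] turn 0.0019 F [-0.4  0.2 -0.8] open 0.0856 j [-0.03  0.34  1.34 -0.    1.46 -1.38]
```

{"name": "step_arm", "arguments": {"series": [0, 0.1, -0.1, 3.8, 0, 0, 0.1, -0.1, 3.8, 0, 0, 0, 0, 3.8, 0, 0, 0, 0, 3.8, 0, 0, 0, 0, 3.8, 0, 0, 0, 0, 3.5, 0, 0, 0, 0, 3.0, 0, 0, 0, 0, 1, 0]}}

```text
time: 8.85
position: [0.6162, 0.0544, 0.01]
tcp_rot: [[0.229, 0.973, -0.008], [0.974, -0.229, -0.0], [-0.002, -0.008, -1.0]]
wrist_force: [-0.7, 0.9, -0.4]
opening: 0.0853
```

{"name": "step_arm", "arguments": {"series": [0, 0, 0, 0, 0]}}

```text
time: 8.93
position: [0.6173, 0.0545, 0.0119]
tcp_rot: [[0.227, 0.974, -0.006], [0.974, -0.227, -0.0], [-0.002, -0.006, -1.0]]
wrist_force: [0.3, 0.4, 0.4]
opening: 0.0856
```

```bash
python3 - <<'E'
from h import *
c=snap("wrist","w8"); go(0.6215,0.0536,-0.030,1.346)
E
```

```text
t 8.98 pos [0.6194 0.0546 0.0141] yaw 1.3419 tool delta cm [-0.05  0.24  4.41] turn -0.0041 F [ 0.5  0.2 -0.1] open 0.0855 j [-0.02  0.6   1.63 -0.    0.92 -1.36]
```

View pics/w8.png

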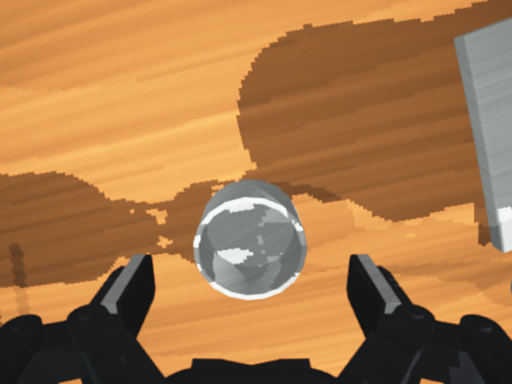

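{"name": "step_arm", "arguments": {"series": [0, 0, 0.1, 2.2, 0, 0, 0, 0, 2.2, 0, 1, 0, 0, 0, 0, 1, 0, 0, 0, 0, 1, 0, 0, 0, 0, 1, 0, 0, 0, 0, 1, 0, 0, 0, 0, 1, 0, 0, 0, 0]}}

```text
time: 9.65
position: [0.6231, 0.0547, -0.027]
tcp_rot: [[0.225, 0.974, 0.004], [0.974, -0.225, -0.0], [0.001, 0.004, -1.0]]
wrist_force: [-0.7, 0.4, 8.0]
opening: 0.0579
```

{"name": "step_arm", "arguments": {"series": [1, 0, 0, -0.8, 0, 1, 0.3, 0.2, 0, 0, 1, 0.33, 0.15, 0, 0, 1, 0, 0, 0, 0, 1, 0, 0, 0.8, 0, 1, 0, 0, 0, 0, 0, 0, 0, 0, 0, 0, 0, 0, 0, 0]}}

```text
time: 10.32
position: [0.6257, 0.0601, -0.0298]
tcp_rot: [[0.225, 0.974, -0.001], [0.974, -0.225, -0.0], [-0.0, -0.001, -1.0]]
wrist_force: [-0.2, 0.3, -0.8]
opening: 0.0797
```

{"name": "step_arm", "arguments": {"series": [0, 0, 0, 0, 0, 0, 0, 0, 0, 0, 0, 0, 0, -3.5, 0, 0, 0, 0, -3.7, 0.1, 0, 0, 0, -3.7, 0.12, 0, 0, 0, -3.7, 0.12, 0, 0, 0, -3.7, 0.12, 0, 0, 0, -3.7, 0.12]}}

```text
time: 10.98
position: [0.6253, 0.0601, 0.1922]
tcp_rot: [[0.726, 0.687, -0.001], [0.687, -0.726, -0.0], [-0.001, -0.001, -1.0]]
wrist_force: [0.5, -1.2, 0.9]
opening: 0.0855
```

{"name": "step_arm", "arguments": {"series": [0, 0, 0, -1, 0.12, 0, 0, 0, 0, 0.12, 0, 0, 0, 0, 0.12, 0, 0, 0, 0, 0.12, 0, 0, 0, 0, 0.12, 0, 0, -1.5, 0, 0, 0, 0, -1.5, 0, 0, 0, 0, 0, 0, 0]}}

```text
time: 11.65
position: [0.62, 0.0931, 0.2004]
tcp_rot: [[0.986, 0.168, -0.001], [0.168, -0.986, 0.002], [-0.001, -0.002, -1.0]]
wrist_force: [-0.0, -0.2, 0.5]
opening: 0.0856
```

```bash
python3 - <<'E'
from stub import *
c=snap("wrist","w9"); go(0.6166,0.088,0.2,0.144); c2=snap("scene","s9")
print(proj(c,[0.6097,0.159,0.125]),proj(c,[.6132,.1353,.127]))
print("dish",dish(c,0.624,0.06))
E
```

```text
t 11.7 pos [0.6203 0.0919 0.2005] yaw 0.169 tool delta cm [-0.43  0.32  0.05] turn 0.025 F [ 0.4 -0.2  0.2] open 0.0853 j [ 0.04  0.4   1.45  0.    1.3  -0.13]
[251.3653 103.4095] [250.6108 136.8545]
dish [0.6246 0.0628]
```

View pics/w9.png

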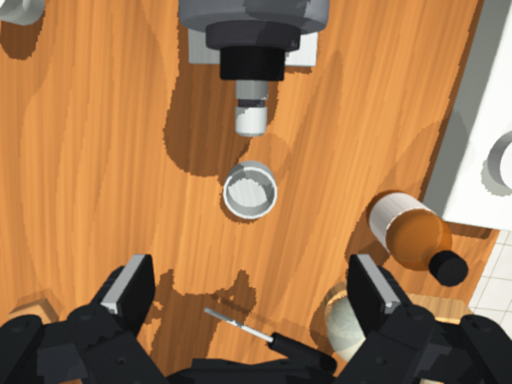

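Re-measure the stub in this view. The yaw is now close to the insertion yaw.

```bash
python3 - <<'E'
from stub import *
c=load("w9"); M=[];D=[]
for v in list(range(88,98,2))+list(range(111,131,2)):
    e=edges(c,v,225,285)
    A=cast(c,e[0],v,0.118);B=cast(c,e[1],v,0.118); m=(A+B)/2; M.append(m); 
M=np.array(M); p=np.polyfit(M[:,1],M[:,0],1); print("slope",p, "yaw",np.arctan(-p[0]), np.std(np.polyval(p,M[:,1])-M[:,0]), np.linalg.norm(A-B))
# groove rows: intensity profile along axis columns
g=c["img"][75:145,246:257].mean((1,2)); print([(75+i,int(x)) for i,x in enumerate(g)])
d=np.array([p[0],1])/np.hypot(p[0],1)
E
```

```text
slope [-0.1457  0.6325] yaw 0.14464116295854265 7.322140045372078e-05 0.023923289094157623
[(75, 22), (76, 22), (77, 23), (78, 24), (79, 44), (80, 96), (81, 131), (82, 139), (83, 139), (84, 139), (85, 138), (86, 138), (87, 138), (88, 138), (89, 138), (90, 138), (91, 138), (92, 139), (93, 138), (94, 138), (95, 139), (96, 138), (97, 139), (98, 132), (99, 97), (100, 63), (101, 56), (102, 56), (103, 56), (104, 53), (105, 50), (106, 63), (107, 124), (108, 201), (109, 223), (110, 231), (111, 232), (112, 232), (113, 232), (114, 232), (115, 232), (116, 232), (117, 232), (118, 232), (119, 232), (120, 232), (121, 232), (122, 232), (123, 232), (124, 232), (125, 232), (126, 232), (127, 232), (128, 232), (129, 232), (130, 232), (131, 232), (132, 222), (133, 191), (134, 164), (135, 157), (136, 143), (137, 118), (138, 112), (139, 116), (140, 119), (141, 120), (142, 121), (143, 119), (144, 118)]
```

```bash
python3 - <<'E'
from stub import *
c=load("w9")
sl=-0.1457; d=np.array([sl,1])/np.hypot(sl,1)
R,t=ext(c); print("cam",-R.T@t)
for n,v,off in(("in",99.2,3),("out",107.3,-3),("taper",133.2,-21)):
    P=cast(c,251,v,0.127)[:2]; print(n,P,"s",P@d,"groove s",P@d-off/1000)
def frame(p,g): r=np.array(p)-g; return r@d, r@np.array([-d[1],d[0]])
g_s=np.mean([(cast(c,251,v,0.127)[:2]@d)-o/1000 for v,o in((99.2,3),(107.3,-3),(133.2,-21))])
# point on axis with s=g_s
y=(g_s-d[0]*0.6325)/(d[0]*sl+d[1]); G=np.array([0.6325+sl*y,y]); E_=G-0.024*d
print("groove",G,"end",E_,"dish in stub_end frame",frame(dish(c,.624,.061),E_))
E
```

```text
cam [0.6073 0.1722 0.3759]
in [0.6089 0.162 ] s 0.07247765056903498 groove s 0.06947765056903497
out [0.6099 0.1564] s 0.06679767848449313 groove s 0.06979767848449313
taper [0.613 0.138] s 0.04817227726448986 groove s 0.06917227726448986
groove [0.6093 0.159 ] end [0.6128 0.1352] dish in stub_end frame (np.float64(-0.07341836394818724), np.float64(-0.0012741253481112107))
```

```bash
python3 - <<'E'
from stub import *
a=load("scene0"); b=load("side0")
print("pivot",cast(b,273.5,243,0.077),cast(a,187,207,0.077))
print("handle ends", cast(b,308,266.5,0.075),cast(b,287.5,274.5,0.075),"scene",cast(a,147,210.5,0.071),cast(a,150,224,0.071))
go(0.46,-0.24,0.2)
E
```

```text
pivot [ 0.4799 -0.2456  0.077 ] [ 0.476  -0.2494  0.077 ]
handle ends [ 0.4996 -0.3605  0.075 ] [ 0.4418 -0.3529  0.075 ] scene [ 0.4375 -0.3462  0.071 ] [ 0.5008 -0.3576  0.071 ]
t 11.75 pos [0.6206 0.0911 0.2006] yaw 0.1681 tool delta cm [-21.38  29.95   0.07] turn None F [ 0.3  0.4 -0.3] open 0.0858 j [ 0.04  0.4   1.45 -0.    1.3  -0.13]
```

{"name": "step_arm", "arguments": {"series": [0, -1.9, 3.3, 0, 0, 0, -1.9, 3.3, 0, 0, 0, -1.9, 3.3, 0, 0, 0, -1.9, 3.3, 0, 0, 0, -1.9, 3.3, 0, 0, 0, -1.9, 3.3, 0, 0, 0, -1.9, 3.3, 0, 0, 0, -1.9, 3.3, 0, 0]}}

```text
time: 12.42
position: [0.5134, -0.1972, 0.201]
tcp_rot: [[0.986, 0.165, 0.0], [0.165, -0.986, -0.001], [0.0, 0.001, -1.0]]
wrist_force: [0.7, 0.2, -0.3]
opening: 0.0852
```

{"name": "step_arm", "arguments": {"series": [0, -1.9, 3.3, 0, 0, 0, -1.9, 3.3, 0, 0, 0, -1.9, 3.3, 0, 0, 0, 0, 0, 0, 0.12, 0, 0, 0, 0, 0.12, 0, 0, 0, 0, 0, 0, 0, 0, 0, 0]}}

```text
time: 13.0
position: [0.474, -0.3026, 0.2008]
tcp_rot: [[0.997, -0.072, -0.0], [-0.072, -0.997, -0.0], [-0.0, 0.0, -1.0]]
wrist_force: [-0.7, -0.8, -0.3]
opening: 0.0855
```

```bash
python3 - <<'E'
from h import *
c=snap("wrist","w10"); go(0.474,-.302,0.2,-.074)
E
```

```text
t 13.05 pos [ 0.4742 -0.3024  0.2008] yaw -0.0712 tool delta cm [-0.02 -0.03  0.08] turn 0.0028 F [ 0.7  0.1 -0.4] open 0.0856 j [-0.69  0.3   1.59 -0.    1.25 -0.62]
```

View pics/w10.png

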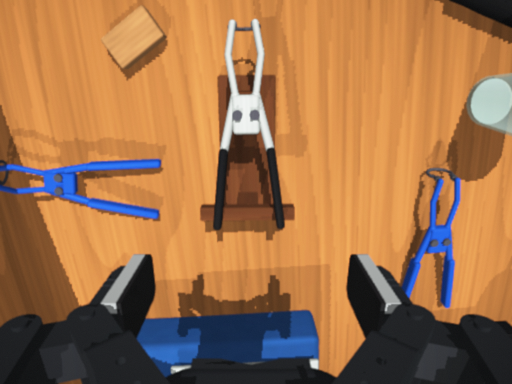

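```bash
cat > pl.py <<'E'
from stub import *
def pmeas(c,tag,z=0.079):
    im=c["img"].astype(int); W=cloud(c); Z=W[...,2]
    # by depth: points 0.06..0.09 near pliers
    m=(Z>0.0685)&(Z<0.092)&(abs(W[...,0]-0.475)<0.06)&(W[...,1]>-0.40)&(W[...,1]<-0.1)
    m=m.astype(np.uint8)*255; cv2.imwrite(f"pics/{tag}m.png",m)
    return m,W
E
python3 - <<'E'
from pl import *
c=load("w10"); m,W=pmeas(c,"w10")
for v in range(18,235,6):
    u=np.where(m[v])[0]
    if len(u): 
        A=cast(c,u[0]-.5,v,.079);B=cast(c,u[-1]+.5,v,.079); print(v,u[0],u[-1],((A+B)/2)[:2],(B-A)[:2], np.nanmedian(W[v,u,2]).round(4))
k=6;a=cv2.resize(c["img"][10:135,195:300],None,fx=k*.8,fy=k*.8,interpolation=cv2.INTER_CUBIC); cv2.imwrite("pics/w10z.png",a)
E
```

```text
24 228 258 [ 0.477  -0.1753] [ 0.025  -0.0018] 0.0746
30 227 259 [ 0.4767 -0.1799] [ 0.0267 -0.002 ] 0.0738
36 227 261 [ 0.4771 -0.1845] [ 0.0285 -0.0021] 0.0738
42 226 262 [ 0.4768 -0.1892] [ 0.0302 -0.0022] 0.0744
48 225 263 [ 0.4764 -0.1938] [ 0.032  -0.0023] 0.0741
54 225 264 [ 0.4765 -0.1985] [ 0.0329 -0.0024] 0.0745
60 225 263 [ 0.4757 -0.2032] [ 0.0323 -0.0023] 0.0744
66 226 262 [ 0.4753 -0.208 ] [ 0.0307 -0.0022] 0.0736
72 227 261 [ 0.475  -0.2127] [ 0.0292 -0.0021] 0.0745
78 228 261 [ 0.475  -0.2176] [ 0.0285 -0.0021] 0.0743
84 230 260 [ 0.4751 -0.2225] [ 0.0261 -0.0019] 0.0739
90 231 259 [ 0.4747 -0.2274] [ 0.0245 -0.0018] 0.074
96 230 260 [ 0.4743 -0.2323] [ 0.0263 -0.0019] 0.0766
102 229 262 [ 0.4744 -0.2373] [ 0.029  -0.0021] 0.0776
108 228 263 [ 0.474  -0.2424] [ 0.0309 -0.0022] 0.077
114 227 265 [ 0.474  -0.2475] [ 0.0336 -0.0024] 0.0797
120 226 266 [ 0.4737 -0.2526] [ 0.0355 -0.0025] 0.0777
126 224 268 [ 0.4733 -0.2577] [ 0.0391 -0.0028] 0.077
132 223 269 [ 0.4729 -0.2629] [ 0.0411 -0.0029] 0.0767
138 222 271 [ 0.4729 -0.2682] [ 0.0439 -0.0031] 0.0749
144 221 272 [ 0.4725 -0.2735] [ 0.0459 -0.0033] 0.0755
150 220 274 [ 0.4726 -0.2789] [ 0.0488 -0.0035] 0.0784
156 218 275 [ 0.4717 -0.2843] [ 0.0518 -0.0037] 0.0793
162 218 276 [ 0.4718 -0.2898] [ 0.0529 -0.0038] 0.0794
168 218 277 [ 0.4718 -0.2954] [ 0.0541 -0.0039] 0.0793
174 217 277 [ 0.4709 -0.301 ] [ 0.0553 -0.0039] 0.0797
180 217 278 [ 0.471  -0.3066] [ 0.0566 -0.004 ] 0.0794
186 216 279 [ 0.4705 -0.3124] [ 0.0587 -0.0042] 0.0796
192 216 279 [ 0.4701 -0.3181] [ 0.059  -0.0042] 0.0795
198 215 281 [ 0.4701 -0.324 ] [ 0.0622 -0.0044] 0.0794
204 215 281 [ 0.4697 -0.33  ] [ 0.0625 -0.0044] 0.0796
210 214 282 [ 0.4693 -0.3359] [ 0.0648 -0.0046] 0.0787
216 214 283 [ 0.4693 -0.342 ] [ 0.0661 -0.0047] 0.0787
222 213 284 [ 0.4688 -0.3482] [ 0.0685 -0.0049] 0.0793
228 214 281 [ 0.4674 -0.3543] [ 0.065  -0.0046] 0.0791
```

View pics/w10z.png

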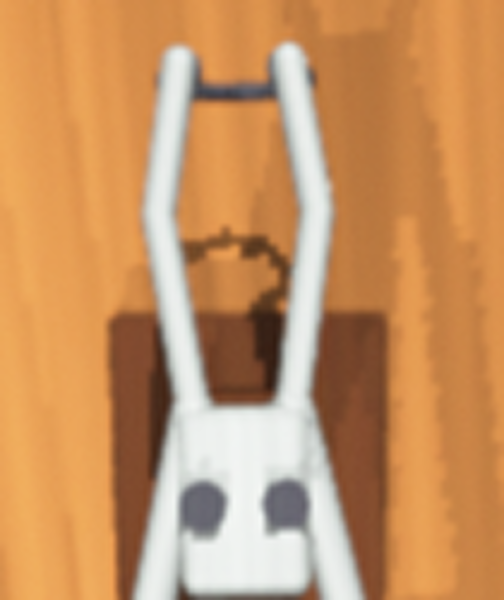

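View pics/w10m.png

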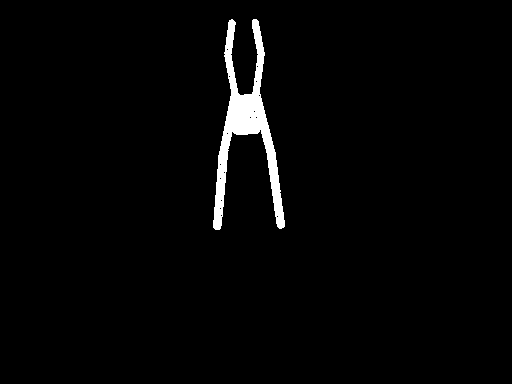

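```bash
python3 - <<'E'
from pl import *
c=load("w10"); m,W=pmeas(c,"w10")
Y=[];X=[]
for v in range(20,222,2):
    u=np.where(m[v])[0]
    if len(u)<5: continue
    A=cast(c,u[0]-.5,v,.079 if v>140 else .077);B=cast(c,u[-1]+.5,v,.079 if v>140 else .077); q=(A+B)/2; X.append(q[0]);Y.append(q[1])
p=np.polyfit(Y,X,1); r=np.polyval(p,Y)-X; print("mid line",p,r.std(), "yaw",np.arctan(-p[0]))
print("ring px",[dep(c,u,29,0) for u in (238,242,246,250)],[dep(c,u,28,0) for u in (238,242,246,250)])
g=c["img"][84:145,240:252].mean(1).mean(1); print([(84+i,int(x)) for i,x in enumerate(g)])
print([(v,W[v,246,2].round(4)) for v in range(88,140,2)])
d=np.array([p[0],1])/np.hypot(p[0],1)
for v in (94.5,133.3): print(v,cast(c,246,v,.077)[:2], cast(c,246,v,.077)[:2]@d)
for v in (225,227,229): print("he",v,m[v].nonzero()[0])
# ring side wires
g=c["img"][18:40,242:249].mean(1).mean(1); print([(18+i,int(x)) for i,x in enumerate(g)])
E
```

```text
mid line [0.0475 0.4855] 0.0002025223777267934 yaw -0.04751298178780748
ring px [array([ 0.4717, -0.1731,  0.0397]), array([ 0.4754, -0.1733,  0.0394]), None, array([ 0.4827, -0.1741,  0.0409])] [array([ 0.4718, -0.1725,  0.0414]), array([ 0.4754, -0.1726,  0.0403]), array([ 0.4791, -0.173 ,  0.0414]), array([ 0.4827, -0.1737,  0.044 ])]
[(84, 65), (85, 68), (86, 70), (87, 70), (88, 70), (89, 69), (90, 63), (91, 60), (92, 72), (93, 86), (94, 143), (95, 211), (96, 232), (97, 236), (98, 239), (99, 239), (100, 239), (101, 239), (102, 239), (103, 239), (104, 239), (105, 239), (106, 239), (107, 237), (108, 234), (109, 232), (110, 227), (111, 216), (112, 204), (113, 194), (114, 189), (115, 191), (116, 195), (117, 201), (118, 208), (119, 215), (120, 221), (121, 229), (122, 238), (123, 239), (124, 239), (125, 239), (126, 238), (127, 238), (128, 238), (129, 238), (130, 238), (131, 234), (132, 214), (133, 166), (134, 95), (135, 50), (136, 45), (137, 47), (138, 47), (139, 46), (140, 45), (141, 45), (142, 45), (143, 45), (144, 46)]
[(88, np.float64(0.0139)), (90, np.float64(0.0119)), (92, np.flo
[... 430 characters left out ...]
64(0.0795)), (126, np.float64(0.0783)), (128, np.float64(0.0778)), (130, np.float64(0.0776)), (132, np.float64(0.0777)), (134, np.float64(0.0753)), (136, np.float64(0.015)), (138, np.float64(0.0125))]
94.5 [ 0.4752 -0.2312] -0.20839249852554007
133.3 [ 0.4728 -0.2644] -0.24162043924646517
he 225 [213 214 215 216 217 218 219 220 221 277 278 279 280 281 282 283 284]
he 227 [213 214 215 216 217 218 219 220 278 279 280 281 282 283]
he 229 [215 216 217 218 219]
[(18, 143), (19, 144), (20, 144), (21, 144), (22, 144), (23, 144), (24, 145), (25, 143), (26, 135), (27, 116), (28, 96), (29, 80), (30, 83), (31, 121), (32, 142), (33, 145), (34, 145), (35, 145), (36, 145), (37, 145), (38, 146), (39, 146)]
```

{"name": "step_arm", "arguments": {"series": [0, -0.15, 0, 3.5, -0.024, 0, -0.15, 0, 3.5, 0, 0, 0, 0, 3.5, 0, 0, 0, 0, 3, 0, 0, 0, 0, 2, 0, 0, 0, 0, 0, 0]}}

```text
time: 13.55
position: [0.4685, -0.2994, 0.0418]
tcp_rot: [[0.999, -0.047, -0.006], [-0.047, -0.999, 0.005], [-0.006, -0.005, -1.0]]
wrist_force: [-0.7, 0.4, 0.5]
opening: 0.0853
```

```bash
python3 - <<'E'
from h import *
c=snap("wrist","w11"); go(0.4711,-.3027,0.01,-.0475)
E
```

```text
t 13.6 pos [ 0.4698 -0.3005  0.044 ] yaw -0.0482 tool delta cm [0.15 0.22 3.4 ] turn -0.0007 F [ 0.7 -0.4  0.6] open 0.0855 j [-0.69  0.49  1.76 -0.    0.9  -0.64]
```

View pics/w11.png

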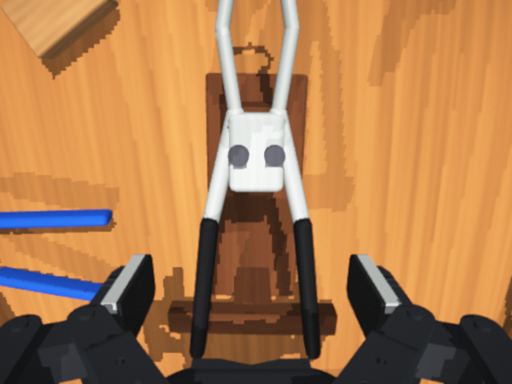

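{"name": "step_arm", "arguments": {"series": [0, 0, 0, 0, 0, 0, 0, 0, 1.7, 0, 0, 0, 0, 1.6, 0, 0, 0, 0, 0, 0, 0, 0, 0, 0, 0], "force": 60}}

```text
time: 14.02
position: [0.4718, -0.3027, 0.0141]
tcp_rot: [[0.999, -0.051, 0.001], [-0.051, -0.999, -0.001], [0.001, 0.001, -1.0]]
wrist_force: [0.3, 0.1, 0.5]
opening: 0.0854
```

```bash
python3 - <<'E'
from h import *
c=snap("wrist","w12"); go(0.4711,-.3027,0.01,-.0475)
for u,v in((140,266),(362,266)): print(dep(c,u,v))
E
```

```text
t 14.07 pos [ 0.4722 -0.3031  0.0145] yaw -0.0511 tool delta cm [-0.11 -0.03  0.45] turn -0.0036 F [-0.   0.8 -0.2] open 0.0855 j [-0.69  0.53  1.77 -0.    0.83 -0.64]
[ 0.42923271 -0.28808793  0.0735205 ]
[ 0.51634323 -0.29241726  0.07365921]
```

View pics/w12.png

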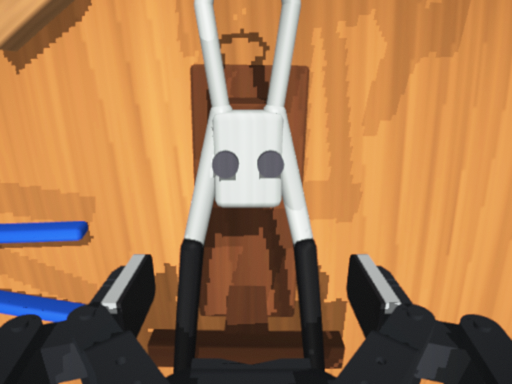

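{"name": "step_arm", "arguments": {"series": [0, -0.14, 0, 0.45, -0.003, 0, 0, 0, 0, 0, 1, 0, 0, 0, 0, 1, 0, 0, 0, 0, 1, 0, 0, 0, 0, 1, 0, 0, 0, 0, 1, 0, 0, 0, 0, 1, 0, 0, 0, 0], "force": 60}}

```text
time: 14.73
position: [0.4713, -0.3046, 0.0107]
tcp_rot: [[0.999, -0.048, 0.003], [-0.048, -0.999, -0.004], [0.003, 0.004, -1.0]]
wrist_force: [-2.9, -1.7, 17.0]
opening: 0.0402
```

{"name": "step_arm", "arguments": {"series": [1, 0, 0, 0, 0, 1, 0, 0, 0, 0, 1, 0, 0, 0, 0]}}

```text
time: 14.98
position: [0.4712, -0.3046, 0.0107]
tcp_rot: [[0.999, -0.048, 0.003], [-0.048, -0.999, -0.004], [0.003, 0.004, -1.0]]
wrist_force: [-3.4, -2.9, 16.6]
opening: 0.0398
```

```bash
python3 - <<'E'
from h import *
c=snap("wrist","w13"); go(0.4711,-.3027,0.01,-.0475)
E
```

```text
t 15.03 pos [ 0.4713 -0.3046  0.0107] yaw -0.048 tool delta cm [-0.03 -0.19  0.07] turn -0.0005 F [-3.5 -1.1 17.1] open 0.0403 j [-0.7   0.54  1.78 -0.    0.82 -0.65]
```

View pics/w13.png

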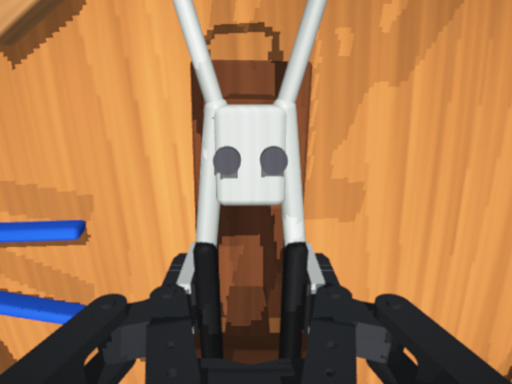

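```bash
cat > blk.py <<'E'
from pl import *
def blk(tag,c,tcp,R,zt):
    # block edges in image -> tool coords on plane z=zt
    im=c["img"].astype(float).mean(2)
    sat=cv2.cvtColor(c["img"],cv2.COLOR_BGR2HSV)[...,1].astype(float)
    W=cloud(c)
    m=(abs(W[...,2]-zt)<0.004)
    m=m.astype(np.uint8); m[235:]=0
    m=cv2.morphologyEx(m,cv2.MORPH_OPEN,np.ones((25,25)))
    v,u=np.nonzero(m); print(tag,"blk px",u.min(),u.max(),v.min(),v.max(), "ztop",np.median(W[...,2][m>0]))
    q=[]
    for vv,uu in ((v.min()-.5,(u.min()+u.max())/2),(v.max()+.5,(u.min()+u.max())/2),((v.min()+v.max())/2,u.min()-.5),((v.min()+v.max())/2,u.max()+.5)):
        P=cast(c,uu,vv,zt); q.append(R.T@(P-tcp))
    q=np.array(q)*1000; print("front/back y",q[0,1],q[1,1],"mid",(q[0,1]+q[1,1])/2,"left/right x",q[2,0],q[3,0],"mid",(q[2,0]+q[3,0])/2)
    # rods/block plane flatness
    P=W[m>0]; A=np.c_[(P-tcp)@R[:,:2],np.ones(len(P))]; s=np.linalg.lstsq(A,P[:,2],rcond=None)[0]; print("plane slopes tool x,y",s[:2],"rms",(A@s-P[:,2]).std())
E
python3 - <<'E'
from blk import *
c=load("w13"); s=read_state(); blk("w13",c,s["position"],s["tcp_rot"],0.077)
E
```

```text
w13 blk px 214 294 105 203 ztop 0.07742655304522707
front/back y -74.15954304495824 -41.135280170377676 mid -57.64741160766796 left/right x -11.93334419340104 14.57389819501409 mid 1.3202770008065254
plane slopes tool x,y [-0.0511 -0.0154] rms 0.0010305392434152242
```

{"name": "step_arm", "arguments": {"series": [1, 0, 0, -0.5, 0, 1, 0, 0, -1, 0, 1, 0, 0, -1.5, 0, 1, 0, 0, -1.5, 0, 1, 0, 0, -1.5, 0, 1, 0, 0, -0.1, 0, 1, 0, 0, 0, 0, 1, 0, 0, 0, 0]}}

```text
time: 15.7
position: [0.4693, -0.3019, 0.0689]
tcp_rot: [[0.999, -0.049, -0.001], [-0.049, -0.999, 0.0], [-0.001, -0.0, -1.0]]
wrist_force: [0.1, -0.6, -1.3]
opening: 0.0399
```

```bash
python3 - <<'E'
from blk import *
s=read_state(); c=snap("wrist","w14");  blk("w14",c,s["position"],s["tcp_rot"],0.138); go(0,0,0.0715); 
for n in("scene","side"): snap(n,n+"14")
E
```

```text
w14 blk px 217 276 117 203 ztop 0.1360091953631744
front/back y -70.67230110290416 -42.08009451219518 mid -56.37619780754967 left/right x -10.716119517616173 8.555012922812917 mid -1.0805532974016279
plane slopes tool x,y [-0.1162 -0.0415] rms 0.00115730434869698
t 15.75 pos [ 0.4691 -0.3017  0.0685] yaw -0.049 tool delta cm [-48.33 -27.84  -0.21] turn None F [-0.4 -0.5 -0.9] open 0.0399 j [-0.7   0.45  1.74 -0.    0.95 -0.65]
```

View pics/w14.png

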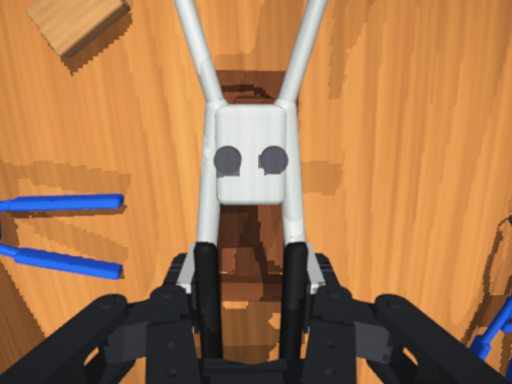

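View pics/scene14.png

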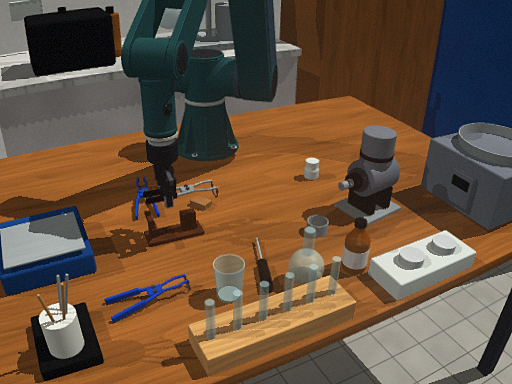

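View pics/side14.png

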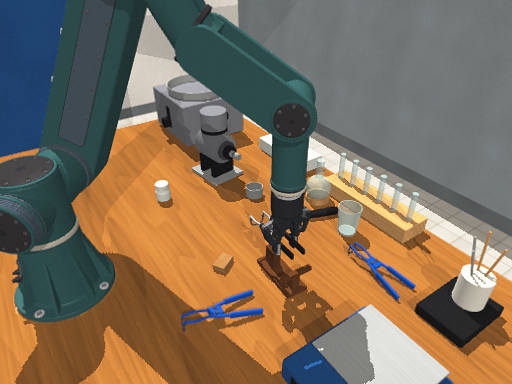

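```bash
python3 - <<'E'
from blk import *
for tag in ("w13","w14"):
    c=load(tag); W=cloud(c)
    f=lambda u0,u1,v0,v1: np.nanmedian(W[v0:v1,u0:u1].reshape(-1,3),0)
    print(tag)
    for v in (10,40,70,90): 
        # rods: brightest low-sat pixels
        hsv=cv2.cvtColor(c["img"],cv2.COLOR_BGR2HSV); u=np.where((hsv[v,150:350,1]<40)&(hsv[v,150:350,2]>150))[0]+150
        L=u[u<250];R=u[u>250]; print("rod",v,L.min(),L.max(),R.min(),R.max(),W[v,L].mean(0),W[v,R].mean(0))
    for v in (115,125,185,195): print("blk",v,f(218,225,v-3,v+3),f(228,235,v-3,v+3),f(248,254,v-3,v+3),f(264,272,v-3,v+3),f(276,283,v-3,v+3))
    for v in (225,235): print("rear rods",v,f(203,213,v-3,v+3),f(287,297,v-3,v+3))
    for v in (260,280,300,320): print("handle",v,f(200,215,v-3,v+3),f(286,303,v-3,v+3))
E
```

```text
w13
rod 10 176 194 305 323 [ 0.4564 -0.2014  0.0742] [ 0.4953 -0.2032  0.0741]
rod 40 186 204 296 313 [ 0.4587 -0.2101  0.0741] [ 0.4923 -0.2117  0.0741]
rod 70 196 213 287 304 [ 0.4609 -0.2191  0.074 ] [ 0.4894 -0.2204  0.0744]
rod 90 203 219 281 297 [ 0.4625 -0.2253  0.0743] [ 0.4872 -0.2265  0.0742]
blk 115 [ 0.4653 -0.2328  0.0775] [ 0.4685 -0.233   0.0775] [ 0.4746 -0.2333  0.0776] [ 0.48   -0.2335  0.0776] [ 0.4836 -0.2337  0.0774]
blk 125 [ 0.4652 -0.236   0.0777] [ 0.4683 -0.236   0.0779] [ 0.4746 -0.2364  0.0777] [ 0.4798 -0.2366  0.0777] [ 0.4835 -0.2369  0.0774]
blk 185 [ 0.4637 -0.2558  0.0775] [ 0.4671 -0.2559  0.0779] [ 0.4735 -0.2561  0.0778] [ 0.4792 -0.2565  0.0778] [ 0.4831 -0.2568  0.0775]
blk 195 [ 0.4634 -0.2594  0.0774] [ 0.4668 -0.2594  0.0777] [ 0.4734 -0.2596  0.0778] [ 0.4791 -0.2599  0.0778] [ 0.483  -0.2602  0.0776]
rear rods 225 [ 0.4576 -0.2709  0.0757] [ 0.4874 -0.2724  0.0756]
rear rods 235 [ 0.4572 -0.2749  0.0755] [ 0.4873 -0.2764  0.0754]
handle 260 [ 0.4568 -0.2829  0.0794] [ 0.4877 -0.2845  0.0792]
handle 280 [ 0.4561 -0.2911  0.0795] [ 0.4877 -0.
[... 667 characters left out ...]
.2343  0.1358] [ 0.482  -0.2345  0.1358]
blk 185 [ 0.4621 -0.2536  0.1355] [ 0.4654 -0.2537  0.1359] [ 0.4719 -0.2538  0.1362] [ 0.4776 -0.2542  0.1358] [ 0.4815 -0.2545  0.1355]
blk 195 [ 0.4617 -0.2571  0.1355] [ 0.4652 -0.2572  0.1359] [ 0.4718 -0.2575  0.1359] [ 0.4775 -0.2578  0.1357] [ 0.4814 -0.2581  0.1354]
rear rods 225 [ 0.4559 -0.2688  0.1336] [ 0.4859 -0.2701  0.1335]
rear rods 235 [ 0.4556 -0.2726  0.1337] [ 0.4858 -0.2741  0.1334]
handle 260 [ 0.4551 -0.2807  0.1375] [ 0.4861 -0.2822  0.1374]
handle 280 [ 0.4543 -0.2888  0.1376] [ 0.4861 -0.2904  0.1375]
handle 300 [ 0.4536 -0.2973  0.1378] [ 0.486  -0.2991  0.1375]
handle 320 [ 0.4528 -0.3065  0.1377] [ 0.486  -0.308   0.1375]
```

```bash
python3 - <<'E'
from blk import *
c=load("w14"); W=cloud(c)
g=c["img"].mean(2)
for v in range(250,345,10):
    r=g[v]; print(v, "".join("#" if x<28 else ("+" if x<60 else ".") for x in r[190:312]))
hs=[]
for v in range(246,300,6):
    Z=W[v,:,2]; m=np.where(abs(Z-0.1376)<0.0025)[0]; m=m[(m>185)&(m<320)]
    L=m[m<250];R=m[m>250]
    P=[cast(c,x,v,.1375)[:2] for x in (L.min()-.5,L.max()+.5,R.min()-.5,R.max()+.5)]
    print(v,L.min(),L.max(),R.min(),R.max(),[round((p[0]-0.0475*(p[1]+0.3))*1000,1) for p in P])
a=cv2.resize(c["img"][210:384,160:345],None,fx=4,fy=3.4,interpolation=cv2.INTER_CUBIC); cv2.imwrite("pics/w14z.png",cv2.convertScaleAbs(a,alpha=2,beta=20))
E
```

```text
250 ....+##++++++++++++++#######++++.............................++++++++++++++..................+######++++++++++++++++++....
260 .....+##++++++++++++#++######+++.............................++.+++++++++++++................+#####++++++++++++++++++.....
270 .....+##+++++++++++++#+######+++.....................................++++++++++++++++++++++++######++++++++++++++++++.....
280 ..+++#####++++++++++++#+######++++++++++++++++++++++++++++++++++++++++++++++++++++++++++++++######+++++++++++++++++#++++..
290 ..++++####++++++++++++########++.........................................+++++++++++++++++++######+++++++++++++++###++....
300 #+++++####+++++++++++++++#####++......................................++++++++++++++++++++++#####++++++++++++#######+++++#
310 ###########+++++++++++++++####+............................................................+#########+++###########+++++##
320 ++############+++++++++++######+...........................................................+#########++############++++##+
330 ++...+++++##########++++++#####+................................................
[... 342 characters left out ...]
), np.float64(490.3)]
258 194 214 286 307 [np.float64(449.4), np.float64(456.9), np.float64(482.2), np.float64(490.1)]
264 194 214 287 307 [np.float64(449.2), np.float64(456.8), np.float64(482.6), np.float64(490.2)]
270 194 215 286 306 [np.float64(449.1), np.float64(457.1), np.float64(482.4), np.float64(490.0)]
276 186 216 286 319 [np.float64(446.0), np.float64(457.4), np.float64(482.5), np.float64(494.9)]
282 186 215 285 319 [np.float64(445.9), np.float64(456.9), np.float64(482.2), np.float64(495.1)]
288 195 216 286 309 [np.float64(449.0), np.float64(457.2), np.float64(482.6), np.float64(491.5)]
294 187 216 285 308 [np.float64(445.9), np.float64(457.1), np.float64(482.4), np.float64(491.3)]
```

View pics/w14z.png

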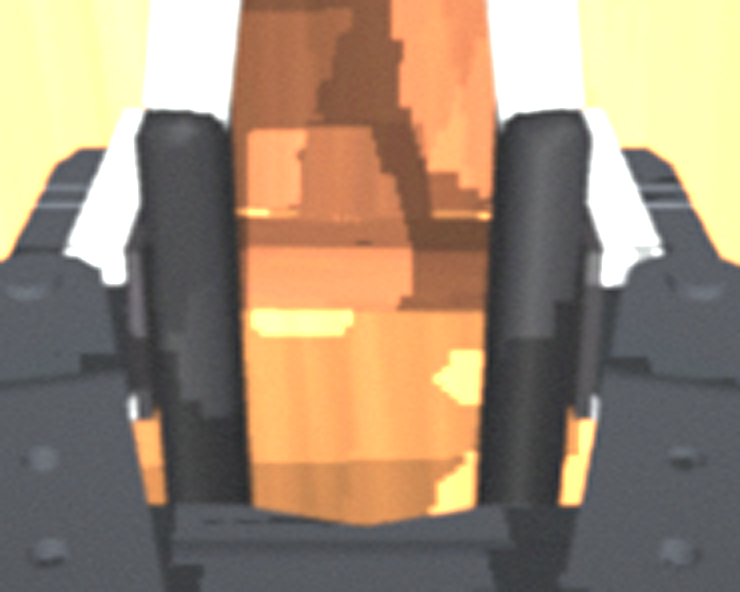

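{"name": "step_arm", "arguments": {"series": [1, 0.8, -1.4, -0.04, 0, 1, 1.28, -2.32, -0.04, 0, 1, 1.28, -2.32, -0.04, 0, 1, 1.28, -2.32, -0.04, 0, 1, 1.28, -2.32, -0.04, 0, 1, 1.28, -2.32, -0.04, 0, 1, 1.28, -2.32, 0, 0, 1, 1.28, -2.32, 0, 0]}}

```text
time: 16.52
position: [0.5758, -0.1295, 0.0708]
tcp_rot: [[0.999, -0.049, -0.002], [-0.049, -0.999, 0.0], [-0.002, -0.0, -1.0]]
wrist_force: [0.0, -0.1, -2.0]
opening: 0.0402
```

{"name": "step_arm", "arguments": {"series": [1, 1.28, -2.32, 0, 0, 1, 1.28, -2.32, 0, 0, 1, 1.28, -2.32, 0, 0, 1, 1.28, -2.32, 0, 0, 1, 0.5, -0.9, 0, -0.06, 1, 0, 0, 0, -0.07, 1, 0, 0, 0, -0.06, 1, 0, 0, 0, 0]}}

```text
time: 17.18
position: [0.6364, -0.0314, 0.0706]
tcp_rot: [[0.99, 0.143, -0.002], [0.143, -0.99, 0.0], [-0.002, -0.0, -1.0]]
wrist_force: [-0.7, 0.2, -2.5]
opening: 0.0402
```

{"name": "step_arm", "arguments": {"series": [1, 0, 0, 0, 0, 1, 0, 0, 0, 0]}}

```text
time: 17.35
position: [0.6365, -0.0321, 0.0711]
tcp_rot: [[0.99, 0.139, -0.001], [0.139, -0.99, 0.0], [-0.001, -0.0, -1.0]]
wrist_force: [-0.1, 0.4, -2.3]
opening: 0.04
```

```bash
python3 - <<'E'
from blk import *
go(.6365,-.0315,.0715,.1446); c=snap("wrist","w15"); snap("scene","scene15"); snap("side","side15")
E
```

```text
t 17.35 pos [ 0.6365 -0.0321  0.0711] yaw 0.139 tool delta cm [ 0.   -0.06 -0.04] turn -0.0056 F [-0.1  0.4 -2.3] open 0.04 j [-0.16  0.54  1.55 -0.    1.05 -0.3 ]
```

View pics/w15.png

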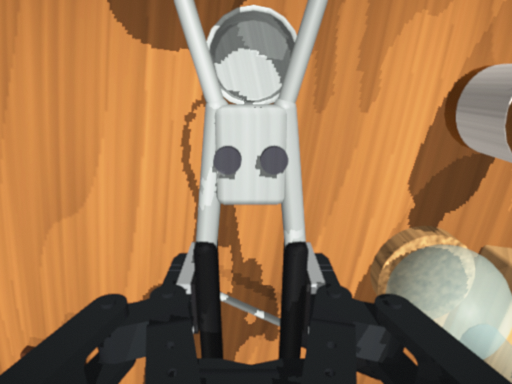

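View pics/scene15.png

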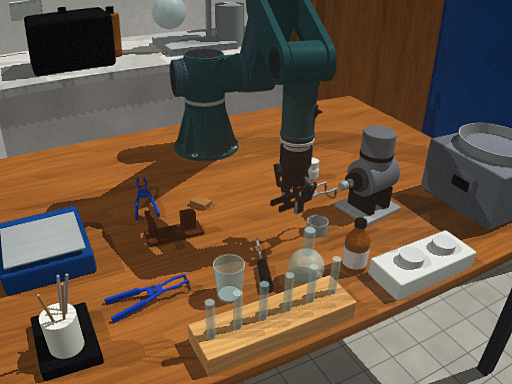

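View pics/side15.png

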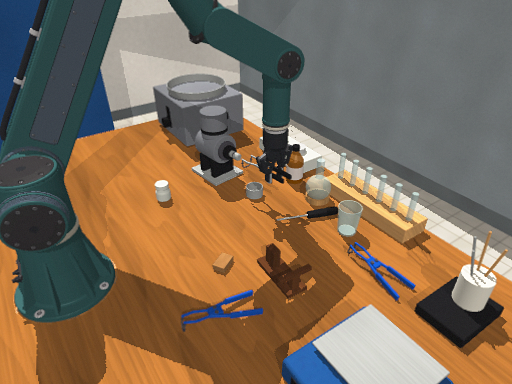

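```bash
cat > zz.py <<'E'
from blk import *
def zoom(tag,u0,u1,v0,v1,k,pts=[],out=None):
    c=load(tag); a=cv2.resize(c["img"][v0:v1,u0:u1],None,fx=k,fy=k,interpolation=cv2.INTER_CUBIC)
    for u in range(u0,u1,10): cv2.putText(a,str(u),((u-u0)*k,10),0,.4,(0,255,255))
    for v in range(v0,v1,10): cv2.putText(a,str(v),(0,(v-v0)*k+5),0,.4,(0,255,255))
    for P,col in pts:
        p=proj(c,P); cv2.circle(a,(int((p[0]-u0+.5)*k),int((p[1]-v0+.5)*k)),2,col,-1)
    cv2.imwrite("pics/"+(out or tag+"z")+".png",a)
G=np.array([.6093,.1590,.115]); D=np.array([-.1441,.9896,0])
E
python3 - <<'E'
from zz import *
pts=[(G+D*s,(0,0,255)) for s in np.arange(-.06,.017,.006)]
N=np.array([.9896,.1441,0]);Z=np.array([0,0,1.])
s=read_state();R=s["tcp_rot"]; rm=s["position"]+R@np.array([.0005,-.1324,0])+[0,0,.0603-.0168]; print("ring mid",rm)
rx=R[:,0]
pts+=[(rm,(255,0,0))]+[(rm+(rx*np.cos(t)+Z*np.sin(t))*.01675,(0,255,0)) for t in np.arange(0,6.28,.5)]
zoom("scene15",305,375,160,215,10,pts)
zoom("side15",215,285,130,185,10,pts)
E
```

```text
ring mid [0.6189 0.099  0.1151]
```

View pics/scene15z.png

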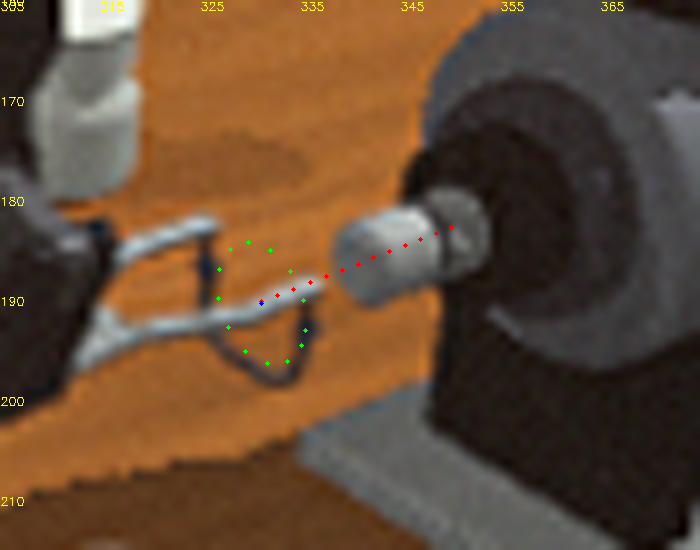

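View pics/side15z.png

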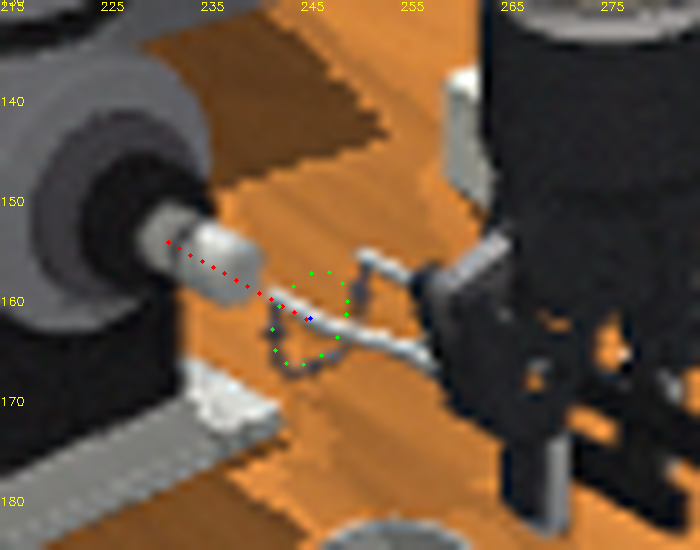

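```bash
python3 - <<'E'
from zz import *
s=read_state();R=s["tcp_rot"]; rm=s["position"]+R@np.array([.0005,-.1324,0])+[0,0,.0603-.0168]
Z=np.array([0,0,1.])
for t in("scene15","side15"):
    c=load(t)
    print(t,"tipmid",proj(c,rm+Z*.0178-R[:,1]*.003),"ringbottom",proj(c,rm-Z*.01675))
    for s_,n in((-.0225,"taper"),(0,"groove")): print(n,proj(c,G+D*s_),"top",proj(c,G+D*s_+Z*.012),"bot",proj(c,G+D*s_-Z*.012))
    J=np.array([(proj(c,rm+e*.001)-proj(c,rm)) for e in (R[:,0],-R[:,1],Z)]); print("px per mm lateral x, along, up",J)
for t,(u0,u1,v0,v1) in(("scene15",(318,346,176,204)),("side15",(234,258,148,172))):
    c=load(t); cv2.imwrite(f"pics/{t}zz.png",cv2.resize(c["img"][v0:v1,u0:u1],None,fx=25,fy=20,interpolation=cv2.INTER_NEAREST))
E
```

```text
scene15 tipmid [332.1486 183.6923] ringbottom [329.9878 195.351 ]
taper [340.6972 185.7446] top [341.1988 181.8361] bot [340.1983 189.6164]
groove [346.5743 183.4387] top [347.097  179.5584] bot [346.0544 187.283 ]
px per mm lateral x, along, up [[ 0.2621  0.1598]
 [ 0.2746 -0.1064]
 [ 0.0386 -0.3284]]
side15 tipmid [244.8189 156.3873] ringbottom [245.6125 165.7281]
taper [237.8462 157.3735] top [237.7385 154.26  ] bot [237.9527 160.4546]
groove [233.5702 155.0172] top [233.4413 151.9229] bot [233.6977 158.0794]
px per mm lateral x, along, up [[ 0.2251 -0.1021]
 [-0.1977 -0.1099]
 [-0.0057 -0.2609]]
```

View pics/scene15zz.png

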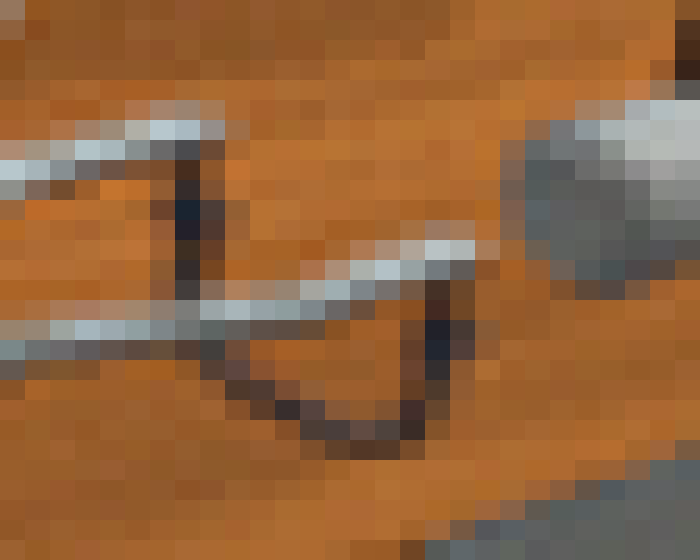

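View pics/side15zz.png

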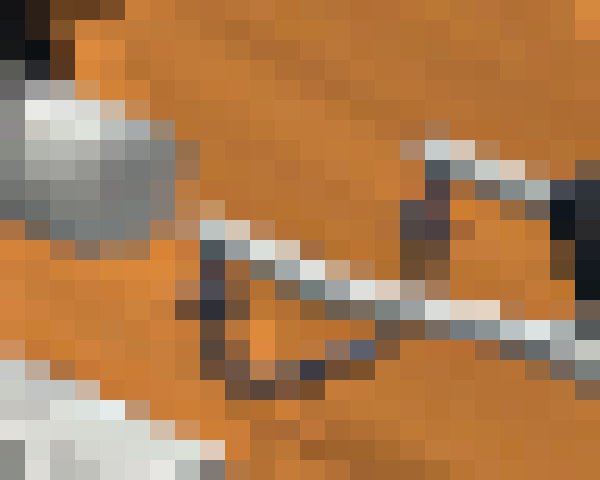

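```bash
python3 - <<'E'
from zz import *
def mid(tag,vs,z):
    c=load(tag); hsv=cv2.cvtColor(c["img"],cv2.COLOR_BGR2HSV); X=[];Y=[]
    for v in vs:
        u=np.where((hsv[v,150:350,1]<45)&(hsv[v,150:350,2]>140))[0]+150
        A=cast(c,u.min()-.5,v,z);B=cast(c,u.max()+.5,v,z); m=(A+B)/2; X.append(m[0]);Y.append(m[1])
    p=np.polyfit(Y,X,1); return p,np.polyval(p,np.mean(Y)),np.mean(Y)
for tag,vs,z in(("w10",list(range(60,92))+list(range(96,100)),.073),("w11",range(20,105),.073),("w12",range(5,100),.073),("w13",range(5,95),.073),("w14",range(5,95),.131),("w15",range(2,95),.133)):
    p,x,y=mid(tag,vs,z); print(tag,p,"x@-.22" ,np.polyval(p,-.22),x,y)
R,t=ext(load("w15")); print("cam15",-R.T@t)
# heights in w15
c=load("w15"); W=cloud(c)
f=lambda u0,u1,v0,v1: np.nanmedian(W[v0:v1,u0:u1].reshape(-1,3),0)
print("rod tops",[f(u-3,u+3,v-2,v+2) for u,v in((190,20),(309,20),(200,60),(299,60))],"blk",f(230,270,115,140),"hand",f(200,213,255,270),f(288,302,255,270))
E
```

```text
w10 [0.0467 0.4852] x@-.22 0.47492740466532307 0.47504238868626053 -0.21753574709509552
w11 [0.0444 0.4849] x@-.22 0.47517680010196794 0.4755778883767642 -0.21095779220665173
w12 [0.0436 0.4848] x@-.22 0.4751866090817372 0.4755152479492131 -0.21246127339489093
w13 [0.0397 0.4838] x@-.22 0.47506923030819953 0.4753219634071963 -0.21363434119709135
w14 [0.0475 0.484 ] x@-.22 0.47355085021264975 0.4739678586097942 -0.21121249472366277
w15 [-0.1375  0.6324] x@-.22 0.6626728857509984 0.6244070166503133 0.05833926004890494
cam15 [0.6262 0.0477 0.2465]
rod tops [array([0.605 , 0.0639, 0.135 ]), array([0.6408, 0.0689, 0.1346]), array([0.6092, 0.0527, 0.1347]), array([0.6398, 0.057 , 0.1348])] blk [0.6275 0.0344 0.138 ] hand [ 0.6187 -0.0148  0.1399] [ 0.65   -0.0104  0.1396]
```

{"name": "step_arm", "arguments": {"series": [1, 0, 0, -0.03, -0.006, 1, 0, -1.0, 0, 0, 1, 0, -1.0, 0, 0, 1, 0, -1.0, 0, 0, 1, 0, 0, 0, 0, 1, 0, 0, 0, 0, 1, 0, 0, 0, 0]}}

```text
time: 18.08
position: [0.6327, -0.002, 0.0721]
tcp_rot: [[0.989, 0.147, 0.0], [0.147, -0.989, -0.0], [0.0, 0.0, -1.0]]
wrist_force: [-0.0, 0.9, -1.5]
opening: 0.0401
```

```bash
python3 - <<'E'
from zz import *
go(.6279,.0279,.0715,.1446); c=snap("wrist","w16"); snap("scene","scene16"); snap("side","side16")
hsv=cv2.cvtColor(c["img"],cv2.COLOR_BGR2HSV); X=[];Y=[]
for v in range(5,90):
    u=np.where((hsv[v,150:350,1]<45)&(hsv[v,150:350,2]>140))[0]+150
    # outer edges of rods only
    A=cast(c,u.min()-.5,v,.133);B=cast(c,u.max()+.5,v,.133); m=(A+B)/2; X.append(m[0]);Y.append(m[1])
print(np.polyfit(Y,X,1))
s=read_state();R=s["tcp_rot"]; rm=s["position"]+R@np.array([.0005,-.1324,0])+[0,0,.0603-.0168]; print(rm)
zoom("scene16",318,362,168,206,16); zoom("side16",218,262,140,178,16)
E
```

```text
t 18.08 pos [ 0.6327 -0.002   0.0721] yaw 0.1479 tool delta cm [-0.03 -3.03  0.06] turn 0.0033 F [-0.   0.9 -1.5] open 0.0401 j [-0.11  0.53  1.57 -0.    1.04 -0.26]
[-0.1463  0.6325]
[0.6139 0.1285 0.1155]
```

View pics/w16.png

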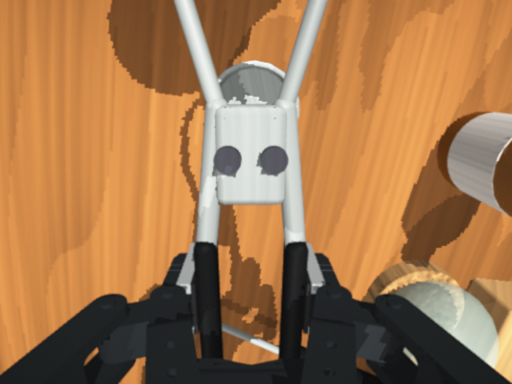

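View pics/scene16z.png

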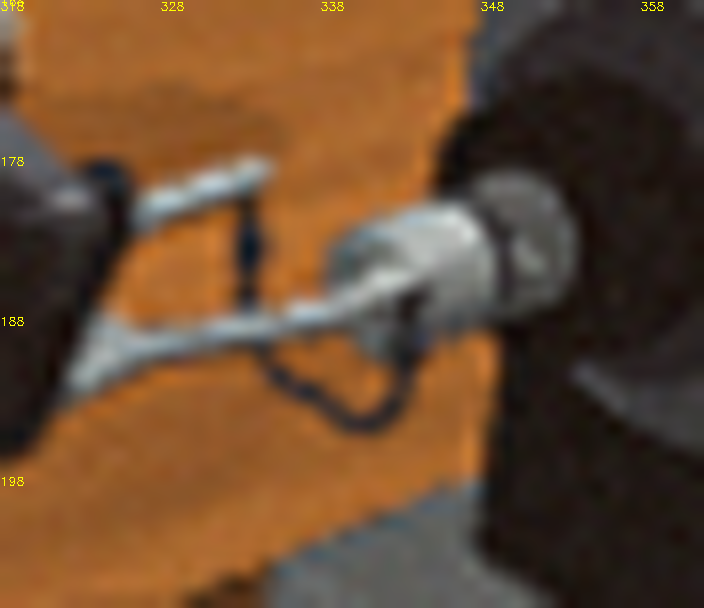

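View pics/side16z.png

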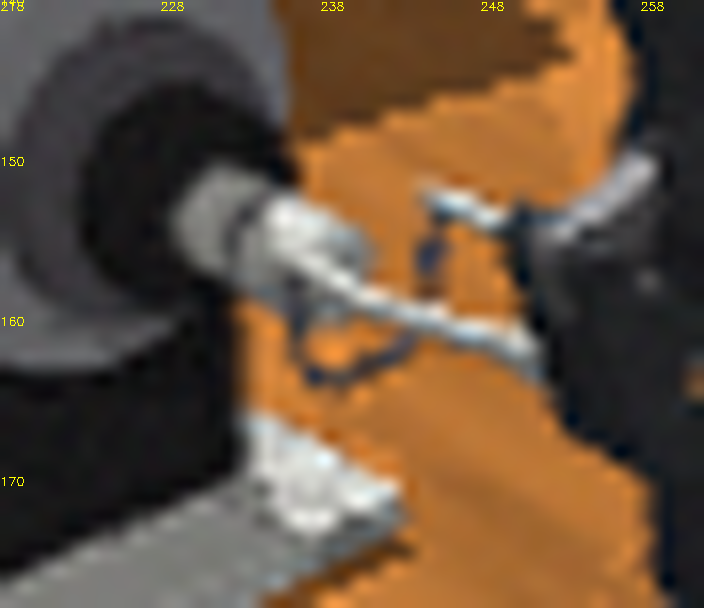

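```bash
python3 - <<'E'
from zz import *
s=read_state();R=s["tcp_rot"]; rm=s["position"]+R@np.array([.0005,-.1324,0])+[0,0,.0603-.0168]
Z=np.array([0,0,1.])
T=np.arange(0,6.283,.02)
for t in("scene16","side16"):
    c=load(t)
    q=np.array([proj(c,rm+(R[:,0]*np.cos(a)+Z*np.sin(a))*.01675) for a in T])
    i=q[:,1].argmax();print(t,"lowest",q[i],"left",q[q[:,0].argmin()],"right",q[q[:,0].argmax()])
    # stub silhouette: circles at s
    for s_ in(-.021,-.012):
        q=np.array([proj(c,G+D*s_+(np.array([.9896,.1441,0])*np.cos(a)+Z*np.sin(a))*.012) for a in T]); print(s_,"low",q[q[:,1].argmax()],"high",q[q[:,1].argmin()],"L",q[q[:,0].argmin()],"R",q[q[:,0].argmax()])
for t in("scene0","side0"):
    img=load(t)["img"].astype(int)
    if t=="scene0":
        for u in (341,343,345): print(t,u,[(v,*img[v,u]) for v in range(176,194)])
    else:
        for u in (235,237,239): print(t,u,[(v,*img[v,u]) for v in range(148,164)])
E
```

```text
scene16 lowest [339.8205 192.4934] left [334.0926 184.7857] right [343.0498 188.1849]
-0.021 low [342.0069 189.8879] high [340.2297 181.2769] L [337.9106 184.3851] R [344.3167 186.8037]
-0.012 low [344.3619 188.9457] high [342.5994 180.3657] L [340.2705 183.4692] R [346.6811 185.866 ]
side16 lowest [238.2556 162.7524] left [235.7109 159.6325] right [243.2011 156.5552]
-0.021 low [236.6857 160.5217] high [238.3812 153.8878] L [234.8585 158.281 ] R [240.2301 156.1648]
-0.012 low [234.976  159.5641] high [236.6539 152.9514] L [233.1421 157.3247] R [238.5098 155.227 ]
scene0 341 [(176, np.int64(43), np.int64(96), np.int64(156)), (177, np.int64(38), np.int64(88), np.int64(148)), (178, np.int64(37), np.int64(84), np.int64(144)), (179, np.int64(36), np.int64(92), np.int64(152)), (180, np.int64(39), np.int64(97), np.int64(160)), (181, np.int64(86), np.int64(111), np.int64(145)), (182, np.int64(145), np.int64(142), np.int64(132)), (183, np.int64(97), np.int64(95), np.int64(97)), (184, np.int64(95), np.int64(99), np.int64(97)), (185, np.int64(72), np.int64(79), np.int64(77)), (186, np.int64(80
[... 4001 characters left out ...]
 np.int64(124), np.int64(197)), (151, np.int64(53), np.int64(122), np.int64(191)), (152, np.int64(51), np.int64(116), np.int64(188)), (153, np.int64(74), np.int64(127), np.int64(183)), (154, np.int64(153), np.int64(155), np.int64(151)), (155, np.int64(127), np.int64(127), np.int64(125)), (156, np.int64(107), np.int64(110), np.int64(107)), (157, np.int64(107), np.int64(109), np.int64(108)), (158, np.int64(112), np.int64(111), np.int64(109)), (159, np.int64(110), np.int64(113), np.int64(117)), (160, np.int64(71), np.int64(108), np.int64(152)), (161, np.int64(55), np.int64(124), np.int64(200)), (162, np.int64(50), np.int64(118), np.int64(189)), (163, np.int64(48), np.int64(115), np.int64(183))]
```

```bash
python3 - <<'E'
from zz import *
for t in("w9","w10","w13","w14","w16"):
    W=cloud(load(t)); Z=W[:220,:,2]; z=Z[abs(Z)<0.008]; print(t,"bench",np.median(z).round(5),len(z))
for t,us,vs in(("scene16",range(336,344),range(188,199)),("side16",range(235,243),range(157,168))):
    g=load(t)["img"].astype(int)
    print(t,"cols",list(us))
    for v in vs: print(v,[int(g[v,u,2]) for u in us])
for t,us,vs in(("scene0",range(210,221),range(200,218)),("side0",range(252,264),range(226,244))):
    g=load(t)["img"].astype(int)
    print(t,"cols",list(us))
    for v in vs: print(v,[int(g[v,u,2]) for u in us])
X=np.array([1,-.0475,0]);Z=np.array([0,0,1.]);T=np.arange(0,6.283,.02)
for t in("scene0","side0"):
    c=load(t); q=np.array([proj(c,np.array([.4772,-.1728,.051])+(X*np.cos(a)+Z*np.sin(a))*.01325) for a in T]); print(t,"low",q[q[:,1].argmax()],"L",q[q[:,0].argmin()],"R",q[q[:,0].argmax()])
E
```

```text
w9 bench 0.00083 84494
w10 bench 0.00077 93451
w13 bench 0.00075 89995
w14 bench 0.00075 89277
w16 bench 0.00078 91245
scene16 cols [336, 337, 338, 339, 340, 341, 342, 343]
188 [107, 91, 94, 86, 89, 95, 76, 47]
189 [130, 117, 149, 146, 102, 89, 53, 45]
190 [159, 162, 157, 156, 130, 102, 62, 30]
191 [107, 138, 146, 155, 155, 167, 98, 62]
192 [67, 46, 106, 149, 164, 169, 90, 84]
193 [141, 112, 70, 92, 142, 105, 45, 109]
194 [159, 170, 125, 67, 55, 51, 95, 147]
195 [154, 158, 163, 144, 136, 131, 154, 160]
196 [154, 153, 154, 157, 162, 162, 164, 166]
197 [154, 158, 162, 159, 169, 169, 168, 173]
198 [163, 167, 170, 175, 175, 178, 177, 166]
side16 cols [235, 236, 237, 238, 239, 240, 241, 242]
157 [93, 64, 126, 182, 226, 148, 168, 184]
158 [89, 70, 99, 105, 137, 204, 231, 196]
159 [116, 61, 79, 120, 104, 119, 121, 147]
160 [197, 55, 123, 159, 153, 185, 155, 150]
161 [191, 99, 179, 220, 220, 192, 186, 125]
162 [191, 117, 140, 216, 204, 103, 69, 67]
163 [209, 189, 49, 83, 87, 83, 123, 199]
164 [203, 200, 156, 152, 129, 208, 185, 187]
165 [197, 202, 207, 179, 181, 196, 175, 179]
166 [190, 174,
[... 1849 characters left out ...]
 62, 159, 219, 185, 168, 170, 161, 109, 198]
236 [192, 179, 42, 61, 149, 173, 212, 163, 160, 72, 105, 203]
237 [164, 138, 85, 191, 178, 133, 174, 215, 141, 73, 177, 204]
238 [169, 141, 85, 196, 184, 153, 122, 166, 216, 182, 166, 170]
239 [167, 158, 44, 94, 142, 113, 63, 77, 149, 214, 200, 158]
240 [165, 163, 122, 69, 70, 73, 122, 177, 122, 122, 177, 213]
241 [165, 163, 168, 168, 171, 193, 187, 182, 175, 142, 125, 171]
242 [192, 191, 185, 164, 165, 168, 189, 185, 182, 179, 171, 115]
243 [188, 188, 190, 187, 186, 160, 160, 165, 186, 177, 156, 151]
scene0 low [215.4612 213.5678] L [212.6784 205.983 ] R [216.2255 211.4677]
side0 low [255.2536 239.8859] L [252.8712 237.584 ] R [260.9435 234.2728]
```

{"name": "step_arm", "arguments": {"series": [1, 0, -0.5, 0, 0.002, 1, 0, -0.5, 0, 0, 1, 0, -0.4, 0, 0, 1, 0, 0, 0, 0, 1, 0, 0, 0, 0]}}

```text
time: 18.65
position: [0.6305, 0.012, 0.072]
tcp_rot: [[0.989, 0.145, -0.0], [0.145, -0.989, -0.0], [-0.0, 0.0, -1.0]]
wrist_force: [-0.4, 0.4, -2.1]
opening: 0.0402
```

```bash
cat > ax.py <<'E'
from zz import *
def line(c,z=.1335):
    hsv=cv2.cvtColor(c["img"],cv2.COLOR_BGR2HSV); X=[];Y=[]
    for v in range(5,90):
        u=np.where((hsv[v,150:350,1]<45)&(hsv[v,150:350,2]>140))[0]+150
        A=cast(c,u.min()-.5,v,z);B=cast(c,u.max()+.5,v,z); m=(A+B)/2; X.append(m[0]);Y.append(m[1])
    return np.polyfit(Y,X,1)
E
python3 - <<'E'
from ax import *
go(.6279,.0279,.0715,.1446); c=snap("wrist","w17"); snap("scene","scene17"); snap("side","side17")
p=line(c); print(p,"at y=.14:",np.polyval(p,.14),"axis",.6325-.1457*.14)
zoom("scene17",318,362,168,206,16); zoom("side17",218,262,140,178,16)
E
```

```text
t 18.65 pos [0.6305 0.012  0.072 ] yaw 0.1456 tool delta cm [-0.02 -1.61  0.05] turn 0.001 F [-0.4  0.4 -2.1] open 0.0402 j [-0.09  0.53  1.57 -0.    1.04 -0.24]
[-0.1429  0.6322] at y=.14: 0.6122362498529661 axis 0.6121019999999999
```

View pics/scene17z.png

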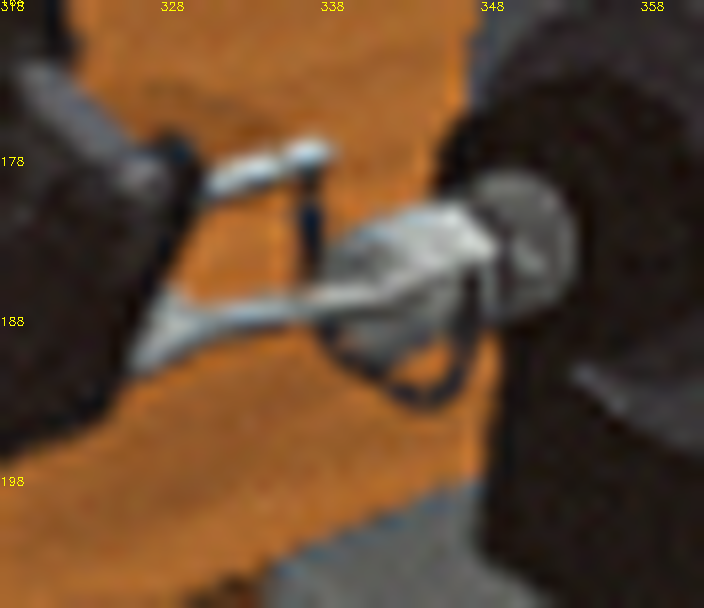

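View pics/side17z.png

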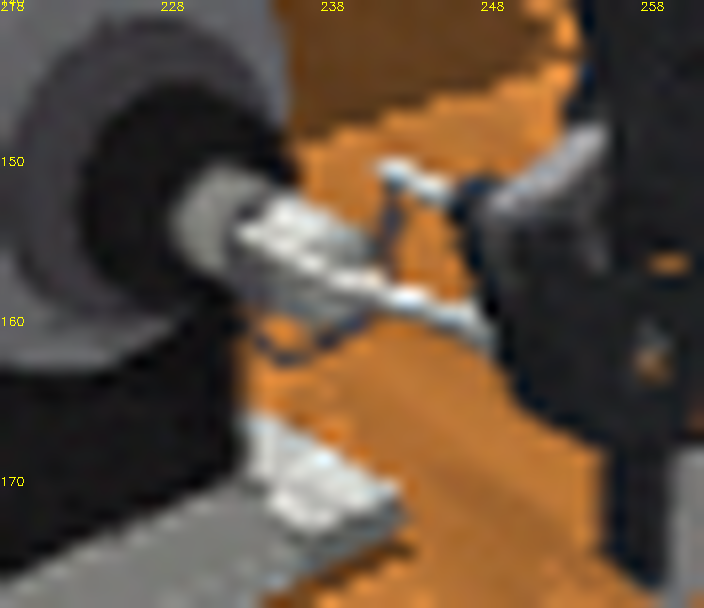

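View pics/w17.png

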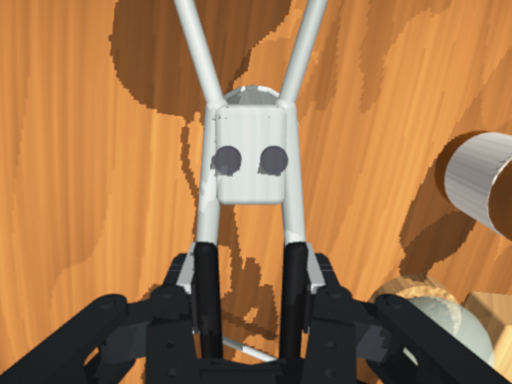

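```bash
python3 - <<'E'
from ax import *
def tri(ca,pa,cb,pb):
    Pm=[];
    for c,p in((ca,pa),(cb,pb)):
        R,t=ext(c); Pm.append((np.c_[R,t],ray(c,*p)[:2]))
    X=cv2.triangulatePoints(Pm[0][0],Pm[1][0],Pm[0][1].reshape(2,1),Pm[1][1].reshape(2,1)).ravel(); X=X[:3]/X[3]
    return X, proj(ca,X)-pa
a=load("scene17");b=load("side17")
for n,pa,pb in(("tipR(+x)",(348.1,182.8),(232.7,154.0)),("tipL",(337.8,176.75),(241.9,149.8))):
    pass
# which side tip corresponds: near scene cam (+x) is the lower in scene; in side, camera at -y,x=0: +x is farther/right
for n,pa,pb in(("+x tip",(348.1,182.8),(241.9,149.8)),("-x tip",(337.8,176.75),(232.7,154.0))):
    X,e=tri(a,np.array(pa),b,np.array(pb)); print(n,X,e)
X,e=tri(load("scene0"),np.array((213,200.5)),load("side0"),np.array((254,231.))); print("rest -x tip",X,e)
X,e=tri(load("scene0"),np.array((215.5,204.8)),load("side0"),np.array((260.5,229.3))); print("rest +x tip",X,e)
s=read_state();R=s["tcp_rot"];print("pred tip mid",s["position"]+R@np.array([.0005,-.1324,0])+[0,0,.0603])
# ring bottom points: triangulate via stub plane: known plane of ring (s fixed): cast each image's lowest pts
n=-R[:,1]; rm=s["position"]+R@np.array([.0005,-.1324,0])+[0,0,.0603-.0168]
for nm,c,pts in(("scene",a,[(338.8,188.6),(341,191.5),(344,192.7),(346.5,190.8),(347,187)]),("side",b,[(233.2,160.2),(234.3,161.5),(236,161.9),(238,161.2)])):
    Rc,t=ext(c);o=-Rc.T@t
    for p in pts:
        d=Rc.T@ray(c,*p); k=((rm-o)@n)/(d@n); P=o+k*d-rm; print(nm,p,"lat",(P@R[:,0]*1000).round(1),"up",(P[2]*1000).round(1), "r",np.linalg.norm(P)*1000)
E
```

```text
+x tip [0.6338 0.143  0.134 ] [ 0.1166 -0.2134]
-x tip [0.5939 0.1385 0.133 ] [ 0.0226 -0.0413]
rest -x tip [ 0.4682 -0.1722  0.0722] [ 0.1085 -0.1386]
rest +x tip [ 0.4885 -0.1741  0.0703] [ 0.0316 -0.0401]
pred tip mid [0.612  0.1426 0.1323]
scene (338.8, 188.6) lat -11.0 up -16.4 r 19.70489741411877
scene (341, 191.5) lat -1.8 up -21.0 r 21.093141626916083
scene (344, 192.7) lat 9.4 up -19.3 r 21.481294892479777
scene (346.5, 190.8) lat 17.2 up -9.6 r 19.703296437901187
scene (347, 187) lat 17.1 up 2.1 r 17.269594637094027
side (233.2, 160.2) lat -16.4 up -7.7 r 18.072388102441717
side (234.3, 161.5) lat -11.8 up -14.5 r 18.72834003503766
side (236, 161.9) lat -4.4 up -19.0 r 19.542054915589464
side (238, 161.2) lat 4.6 up -19.8 r 20.361551639500224
```

```bash
python3 - <<'E'
from ax import *
for t,us,vs in(("scene16",range(329,338),range(178,192)),("scene16",range(339,348),range(184,194)),("side16",range(233,248),range(150,165))):
    g=load(t)["img"].astype(int); print(t,"cols",list(us))
    for v in vs: print(v,[int(g[v,u,2]) for u in us])
E
```

```text
scene16 cols [329, 330, 331, 332, 333, 334, 335, 336, 337]
178 [145, 153, 158, 156, 177, 158, 162, 171, 167]
179 [154, 182, 184, 153, 114, 133, 158, 162, 160]
180 [156, 121, 105, 88, 62, 133, 165, 163, 164]
181 [105, 117, 151, 134, 57, 141, 182, 183, 183]
182 [173, 179, 191, 135, 39, 113, 172, 185, 184]
183 [183, 187, 197, 127, 11, 88, 161, 182, 185]
184 [177, 177, 182, 127, 31, 119, 175, 183, 182]
185 [173, 176, 185, 147, 65, 147, 188, 175, 158]
186 [178, 183, 188, 126, 47, 138, 170, 170, 174]
187 [174, 168, 175, 139, 95, 136, 152, 179, 173]
188 [150, 145, 156, 160, 153, 145, 123, 107, 91]
189 [121, 107, 102, 88, 77, 67, 110, 130, 117]
190 [106, 117, 126, 135, 131, 78, 117, 159, 162]
191 [170, 166, 162, 162, 161, 114, 50, 107, 138]
scene16 cols [339, 340, 341, 342, 343, 344, 345, 346, 347]
184 [75, 84, 121, 138, 154, 174, 156, 140, 135]
185 [95, 124, 187, 193, 165, 119, 119, 122, 122]
186 [153, 172, 141, 115, 56, 62, 109, 115, 103]
187 [133, 107, 82, 72, 36, 79, 97, 83, 83]
188 [86, 89, 95, 76, 47, 66, 83, 71, 91]
189 [146, 102, 89, 53, 45, 65, 119, 125, 169]
190 [156, 130, 102, 62,
[... 725 characters left out ...]
56 [120, 121, 124, 157, 213, 188, 117, 120, 158, 187, 175, 63, 114, 191, 192]
157 [112, 113, 93, 64, 126, 182, 226, 148, 168, 184, 178, 111, 127, 184, 185]
158 [100, 95, 89, 70, 99, 105, 137, 204, 231, 196, 180, 110, 130, 188, 183]
159 [169, 174, 116, 61, 79, 120, 104, 119, 121, 147, 191, 193, 228, 179, 188]
160 [130, 212, 197, 55, 123, 159, 153, 185, 155, 150, 120, 122, 139, 181, 213]
161 [131, 204, 191, 99, 179, 220, 220, 192, 186, 125, 86, 144, 142, 106, 113]
162 [133, 209, 191, 117, 140, 216, 204, 103, 69, 67, 125, 185, 178, 175, 176]
163 [131, 210, 209, 189, 49, 83, 87, 83, 123, 199, 193, 185, 182, 178, 177]
164 [128, 203, 203, 200, 156, 152, 129, 208, 185, 187, 191, 189, 186, 183, 180]
```

```bash
python3 - <<'E'
from ax import *
from scipy.optimize import least_squares
a=load("scene16");b=load("side16")
S=[(333.05,182),(333.0,184),(333,186),(334.3,189.6),(335,191),(336,191.9),(337,192.1),(338,192.9),(339,193.8),(340,194),(341,193.9),(342.1,193),(342.6,191.8),(343.1,190),(343.2,188),(343.3,186.5)]
D_=[(244.7,153.5),(244.5,155.2),(244.3,156.2),(244.4,157.5),(243,161),(241.6,162),(240,162.7),(238.5,163),(237.2,163),(236.4,161.7),(236.1,160),(236.2,159),(236,157.8)]
psi=.1465; lx=np.array([np.cos(psi),np.sin(psi),0]); al=np.array([-np.sin(psi),np.cos(psi),0]); Z=np.array([0,0,1.])
R=np.c_[lx,-al,-Z]; pos=np.array([.6327,-.002,.0721]); rm=pos+R@np.array([.0005,-.1324,0])+[0,0,.0435]
def pl(c,p,C):
    Rc,t=ext(c);o=-Rc.T@t; d=Rc.T@ray(c,*p); k=((C-o)@al)/(d@al); P=o+k*d-C; return P@lx,P[2]
def res(q,circ):
    C=rm+lx*q[0]*1e-3+al*q[1]*1e-3+Z*q[2]*1e-3; r=[]
    A_,B_=q[3],(q[3] if circ else q[4])
    for c,pts in((a,S),(b,D_)):
        for p in pts:
            x,z=pl(c,p,C); r.append((np.hypot(x*1e3/A_,z*1e3/B_)-1)*A_)
    return np.array(r)
for circ in(True,False):
    f=least_squares(res,[0,0,0,16.7,16.7],args=(circ,),loss="soft_l1"); print(circ,f.x.round(2),np.std(f.fun).round(2))
# groove along in scene0/side0 : sample along predicted axis top line profile
X=np.array([.9896,.1441,0])
for t in("scene0","side0","scene16"):
    c=load(t); g=cv2.GaussianBlur(c["img"],(0,0),.5).astype(np.float32).mean(2); o=[]
    for s_ in np.arange(-.032,.022,.0015):
        vals=[]
        for lat in(-.003,0,.003):
            h=np.sqrt(.012**2-lat**2)*0.9
            pt=G+D*s_+X*(lat+.002)+Z*h; u,v=proj(c,pt); vals.append(cv2.getRectSubPix(g,(1,1),(float(u),float(v)))[0,0])
        o.append((round(s_*1000,1),int(np.mean(vals))))
    print(t,o)
E
```

```text
True [ 1.15 -3.66  1.54 19.57 16.7 ] 1.01
False [ 1.11 -3.71  3.09 19.43 21.53] 0.96
scene0 [(np.float64(-32.0), 86), (np.float64(-30.5), 89), (np.float64(-29.0), 94), (np.float64(-27.5), 99), (np.float64(-26.0), 105), (np.float64(-24.5), 114), (np.float64(-23.0), 125), (np.float64(-21.5), 138), (np.float64(-20.0), 147), (np.float64(-18.5), 152), (np.float64(-17.0), 157), (np.float64(-15.5), 158), (np.float64(-14.0), 160), (np.float64(-12.5), 161), (np.float64(-11.0), 162), (np.float64(-9.5), 160), (np.float64(-8.0), 153), (np.float64(-6.5), 141), (np.float64(-5.0), 122), (np.float64(-3.5), 100), (np.float64(-2.0), 80), (np.float64(-0.5), 71), (np.float64(1.0), 69), (np.float64(2.5), 73), (np.float64(4.0), 77), (np.float64(5.5), 81), (np.float64(7.0), 82), (np.float64(8.5), 84), (np.float64(10.0), 81), (np.float64(11.5), 75), (np.float64(13.0), 67), (np.float64(14.5), 55), (np.float64(16.0), 42), (np.float64(17.5), 31), (np.float64(19.0), 25), (np.float64(20.5), 22)]
side0 [(np.float64(-32.0), 114), (np.float64(-30.5), 116), (np.float64(-29.0), 119), (np.float64(-27.5), 125), (np.flo
[... 988 characters left out ...]
4(-21.5), 151), (np.float64(-20.0), 162), (np.float64(-18.5), 168), (np.float64(-17.0), 172), (np.float64(-15.5), 173), (np.float64(-14.0), 174), (np.float64(-12.5), 176), (np.float64(-11.0), 178), (np.float64(-9.5), 176), (np.float64(-8.0), 169), (np.float64(-6.5), 156), (np.float64(-5.0), 135), (np.float64(-3.5), 111), (np.float64(-2.0), 89), (np.float64(-0.5), 79), (np.float64(1.0), 78), (np.float64(2.5), 81), (np.float64(4.0), 85), (np.float64(5.5), 90), (np.float64(7.0), 92), (np.float64(8.5), 93), (np.float64(10.0), 91), (np.float64(11.5), 84), (np.float64(13.0), 75), (np.float64(14.5), 62), (np.float64(16.0), 48), (np.float64(17.5), 37), (np.float64(19.0), 30), (np.float64(20.5), 26)]
```

{"name": "step_arm", "arguments": {"series": [1, 0, -0.4, 0.03, 0.001, 1, 0, -0.5, 0, 0, 1, 0, -0.5, 0, 0, 1, 0, -0.3, 0, 0, 1, 0, 0, 0, 0, 1, 0, 0, 0, 0]}}

```text
time: 19.3
position: [0.6281, 0.0287, 0.0717]
tcp_rot: [[0.99, 0.144, -0.0], [0.144, -0.99, -0.0], [-0.0, 0.0, -1.0]]
wrist_force: [0.3, -0.4, -0.9]
opening: 0.0401
```

```bash
python3 - <<'E'
from ax import *
go(.6279,.0279,.0715,.1446); c=snap("wrist","w18"); snap("scene","scene18"); snap("side","side18")
p=line(c); print(p,"at y=.159:",np.polyval(p,.159),"axis",.6325-.1457*.159)
zoom("scene18",325,369,162,200,16); zoom("side18",212,256,136,174,16)
E
```

```text
t 19.3 pos [0.6281 0.0287 0.0717] yaw 0.1447 tool delta cm [-0.03  0.08  0.02] turn 0.0001 F [ 0.3 -0.4 -0.9] open 0.0401 j [-0.06  0.53  1.58 -0.    1.04 -0.21]
[-0.141   0.6321] at y=.159: 0.6096696200740176 axis 0.6093337
```

View pics/scene18z.png

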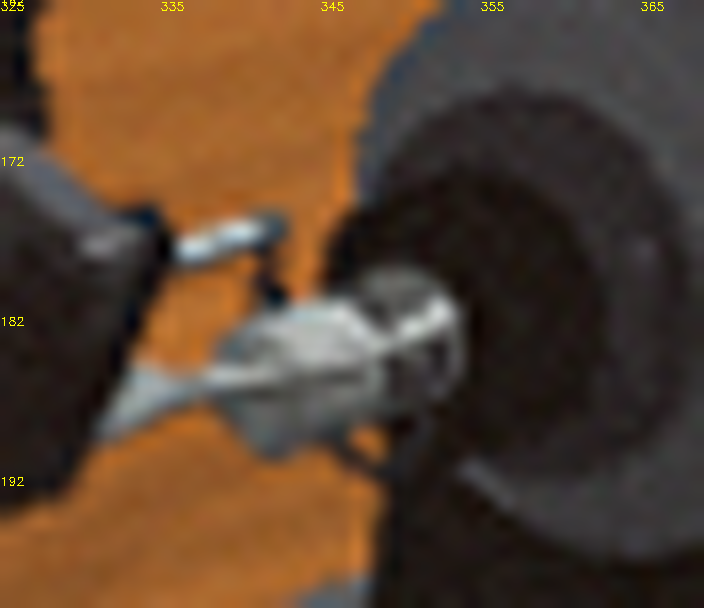

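View pics/side18z.png

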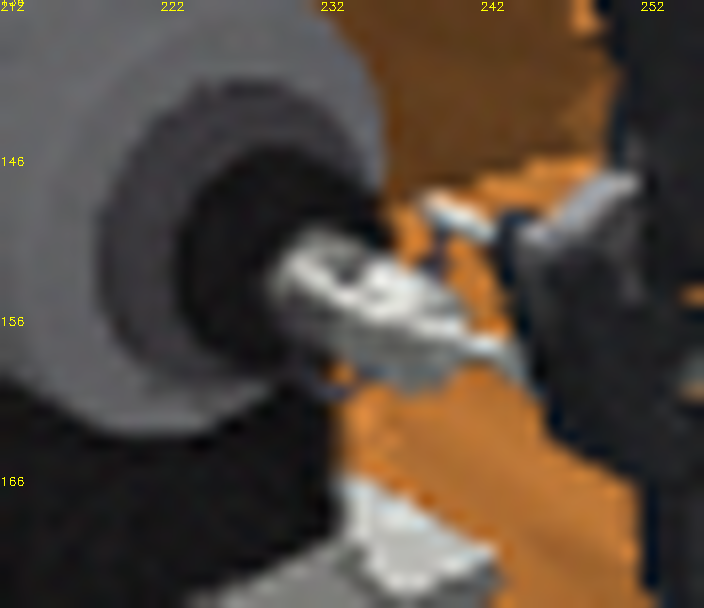

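{"name": "step_arm", "arguments": {"series": [1, -0.02, -0.08, 0, 0, 1, 0, 0, 0, 0, 1, 0, 0, 0, 0, 1, 0, 0, 0, 0, 1, 0, 0, 0, 0, 1, 0, 0, 0, 0, 1, 0, 0, 0, 0, 1, 0, 0, 0, 0]}}

```text
time: 20.12
position: [0.6279, 0.0291, 0.0717]
tcp_rot: [[0.99, 0.144, 0.0], [0.144, -0.99, -0.0], [-0.0, 0.0, -1.0]]
wrist_force: [-0.7, -0.5, -1.9]
opening: 0.0403
```

```bash
python3 - <<'E'
from ax import *
go(.6279,.0279,.0715,.1446); F=[]
c=snap("wrist","w19"); F.append(read_state()["wrist_force"]); snap("scene","scene19"); F.append(read_state()["wrist_force"]); snap("side","side19"); s=read_state(); F.append(s["wrist_force"]); print(np.array(F).round(2),s["moment"].round(3),s["position"].round(4),s["opening"])
p=line(c); print(p,"at y=.159:",np.polyval(p,.159),"axis",.6325-.1457*.159)
W=cloud(c); f=lambda u0,u1,v0,v1: np.nanmedian(W[v0:v1,u0:u1].reshape(-1,3),0)
print("rods",f(187,193,18,22),f(306,312,18,22),"blk",f(230,270,115,140),"hand",f(200,213,255,270),f(288,302,255,270))
zoom("scene19",325,369,162,200,16); zoom("side19",212,256,136,174,16)
cs=load("scene19"); print("dish",dish(cs,.624,.061))
E
```

```text
t 20.12 pos [0.6279 0.0291 0.0717] yaw 0.144 tool delta cm [-0.01  0.12  0.02] turn -0.0006 F [-0.7 -0.5 -1.9] open 0.0403 j [-0.06  0.53  1.58 -0.    1.04 -0.21]
[[-0.54 -0.19 -1.17]
 [ 0.75 -1.15 -1.66]
 [ 0.42 -0.52 -0.9 ]] [-0.054 -0.049  0.016] [0.6278 0.0291 0.0717] 0.03976506396457903
[-0.1404  0.6319] at y=.159: 0.6095617267272807 axis 0.6093337
rods [0.5956 0.1249 0.1356] [0.6315 0.1303 0.1351] blk [0.6184 0.0956 0.1385] hand [0.6098 0.0464 0.1404] [0.641  0.0509 0.1403]
dish [0.6273 0.0607]
```

View pics/scene19z.png

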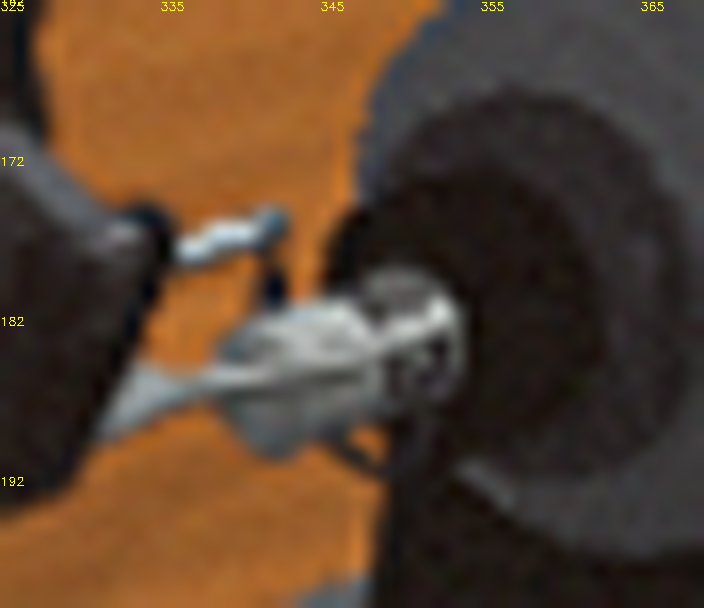

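View pics/side19z.png

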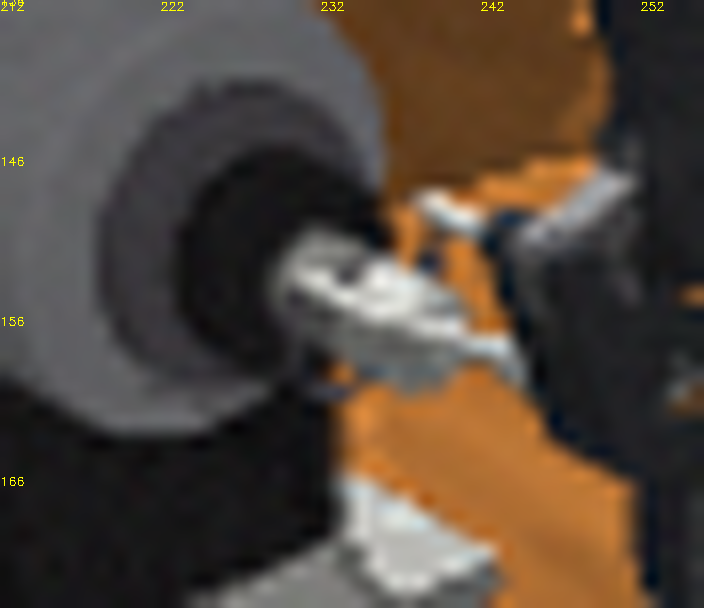

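View pics/scene19.png

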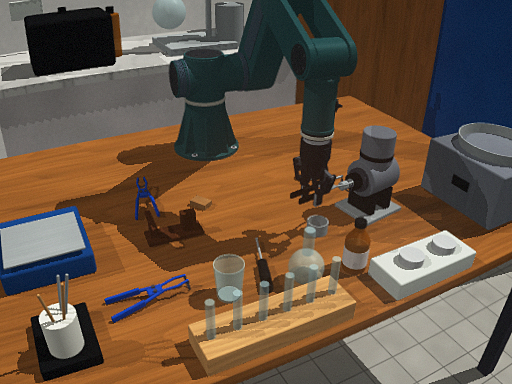

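```bash
python3 -c "
from rig import hand_in; print(hand_in())"
```

```text
the job is handed in; nothing more can be done
None
```

I handed the job in at about 20.3 s: the dish is placed and released, and the pliers are still squeezed with the spread ring around the groove. `hand_in` gave no verdict.

**Dish:** The first placement was several millimetres off (x ≈ -79.6, y ≈ +5.5 mm in the stub-end frame), so I regrasped and moved it. The wrist camera then put it at x ≈ -73.4, y ≈ -1.3 mm. A later scene-camera reading was about 3 mm different, partly from that camera's offset of about 2 mm.

**Ring and pliers at hand-in:**

| Check | Result |
|---|---|
| Grip | 60 N commanded, opening 40 mm, handles parallel |
| Yaw | 0.144, against a stub axis of 0.1446 |
| Sideways offset from the axis | about 0.2 mm (wrist camera) |
| Ring-mid height | about 115.2 mm, against 115 mm |
| Wrist force | about 1–2 N, mostly the pliers' weight, so no sign of contact with the stub |

**Checks that disagreed:**
- **Fingertips:** they sat about 35–37 mm short of the reported TCP in all three cameras. My first close on the dish therefore passed above it without touching, and I corrected the heights from the pictures.
- **Ring position along the stub:** the wrist camera and arm position put it 0.1 to 1.2 mm past the groove middle, while the scene and side views put it about 1 mm short. I settled between them.
- **Ring size and height:** the scene and side views showed the spread ring somewhat wider than described, with its lowest point about 1.5–3 mm lower. The rod tips' height and the wrist depth did not show this, so I kept the height from the given dimensions.
- **Handle width:** squeezed, they measured about 41 mm rather than the stated 43 mm.

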